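# Garage bench: caps and tape under the dust cover before spraying

## Task

I am about to spray, so put what must stay clean under the dust cover: lift the clear cover of the case fully open to its stop, then stand every cap that is still on a spray can, open side down, in a front-row compartment of its own, and slide every tape roll up off its post and lay it flat in a back-row compartment of its own. When everything is in, lower the cover gently until it is fully closed, without slamming it. Leave the spray cans standing upright on the bench, and do not disturb the mug, the jar or the screwdriver.

Things in the scene. Friction and masses are not known exactly. Their poses are not given: they have to be found in the camera images.
- case: Fixed grey tray 204 x 300 x 22 mm, 5 mm walls and floor, under a hinged clear cover. Origin: centre of its underside; z up, local x points from the front (grip bar) to the back (hinge), y along the hinge. Dividers 14 mm above the floor make six compartments, each about 92 x 92 mm: a front row of three for caps, a back row of three for tape rolls.
- cap_bay0 (a point): Centre of the floor of front-row compartment 0 of the case (5 mm above the bench), for one cap.
- cap_bay1 (a point): Centre of the floor of front-row compartment 1 of the case (5 mm above the bench), for one cap.
- cap_bay2 (a point): Centre of the floor of front-row compartment 2 of the case (5 mm above the bench), for one cap.
- tape_bay0 (a point): Centre of the floor of back-row compartment 0 of the case (5 mm above the bench), for one tape roll lying flat.
- tape_bay1 (a point): Centre of the floor of back-row compartment 1 of the case (5 mm above the bench), for one tape roll lying flat.
- tape_bay2 (a point): Centre of the floor of back-row compartment 2 of the case (5 mm above the bench), for one tape roll lying flat.
- cover (a joint): Angle of the clear box-shaped cover (204 x 300 x 58 mm, 4 mm walls, open below, blue edge strips) about its hinge: 0 fully closed, 1.75 fully open on its stop, leaning a little back. The hinge is stiff: the cover stays where it is left; lifting it takes about 3 N at the bar.
- cover_bar (a point): Middle of the black round grip bar (12 mm thick, 130 mm long, parallel to the hinge), 45 mm out from the front wall of the cover. It can be pinched from above at any cover angle. Closed, it is 52 mm above the bench (cover top: 82 mm), 249 mm in front of the hinge axis and 28 mm above it; it moves on a circle about that axis.
- cover_hinge (a point): Middle of the hinge axis, at the back rim of the case, 24 mm above the bench; the axis is the case's local y.
- tape_stand: Loose wooden stand (0.9 kg) 200 x 85 x 12 mm with two upright steel posts, 24 mm in diameter, 66 mm tall above the board (tops 78 mm above the bench), at local x = -57 and +57 mm. Origin: centre of its underside.
- tape_a: Blue roll of tape, 64 mm outside diameter, 36 mm tall, core hole 37 mm; sits flat on the stand's board around one post (absent in some starts). Origin: centre of its lower face, z along its axis.
- tape_b: Yellow roll of tape, same size as the blue one (absent in some starts). Origin: centre of its lower face, z along its axis.
- can_a: Spray can with a red band, 66 mm in diameter, shoulder 130 mm above its base, then a 42 mm wide neck to 142 mm and a 12 mm wide white nozzle to 160 mm. Stands loose on the bench, 0.3 kg. Origin: centre of its base, z up.
- cap_a: Red plastic cap of that can: hollow, 60 mm in diameter, 48 mm tall, 4 mm wall, closed at the top, open below; rests loosely on the can's shoulder, its top 178 mm above the bench (absent in some starts: that can is already uncapped). Origin: centre of its open lower rim, z up through its closed top.
- can_b: Spray can with a green band, 66 mm in diameter, shoulder 130 mm above its base, then a 42 mm wide neck to 142 mm and a 12 mm wide white nozzle to 160 mm. Stands loose on the bench, 0.3 kg. Origin: centre of its base, z up.
- cap_b: Green plastic cap of that can: hollow, 60 mm in diameter, 48 mm tall, 4 mm wall, closed at the top, open below; rests loosely on the can's shoulder, its top 178 mm above the bench (absent in some starts: that can is already uncapped). Origin: centre of its open lower rim, z up through its closed top.
- can_c: Spray can with an orange band, 66 mm in diameter, shoulder 130 mm above its base, then a 42 mm wide neck to 142 mm and a 12 mm wide white nozzle to 160 mm. Stands loose on the bench, 0.3 kg. Origin: centre of its base, z up.
- cap_c: Orange plastic cap of that can: hollow, 60 mm in diameter, 48 mm tall, 4 mm wall, closed at the top, open below; rests loosely on the can's shoulder, its top 178 mm above the bench (absent in some starts: that can is already uncapped). Origin: centre of its open lower rim, z up through its closed top.
- mug: Blue mug, 80 mm wide, 90 mm tall; a bystander. Origin: centre of its base.
- screw_jar: Glass jar with steel lid, 70 mm wide, 85 mm tall; a bystander. Origin: centre of its base.
- screwdriver: Screwdriver lying on the bench, 190 mm long; a bystander. Origin: at its middle.
Mind the look-alikes: they are no part of the job. There is more than one size of the cap_b; the one meant has the size given above.

How it is judged:
By the outcome, as a careful person would: the job done as asked, in the order asked, and still so for the second after the job is handed in, with the robot touching nothing.
Of cap_a, cap_b, cap_c only 2 to 3 are there at a start; the rules pass over those that are not, and their reading is None.
Of tape_a, tape_b only 1 to 2 are there at a start; the rules pass over those that are not, and their reading is None.
At some moment in a run one of tape_stand may be knocked a few centimetres aside while the robot is not near it.
It also fails if it takes over 208 s, if anything falls off the work surface, if the arm or the gripper's body presses on something with over 40 N, if the wrist force passes 120 N, or if a joint passes its speed limit or range.

## Robot

A 6-joint arm with a two-finger parallel gripper is mounted at the origin on the work surface. World frame = base frame: x ahead of the robot, y to its left, z up, the work surface at z = 0. Lengths are in m, angles in rad, forces in N, time in s.
With the tool pointing down it reaches from about 0.3 to 0.95 m from the base axis. Payload 3.1 kg.
Tool frame: the origin (TCP) lies on the centre line of the jaws, within the pads' length; the fingertips stand 11 mm ahead of it and the grasp point (between the pads) lies 8 mm behind it; z points along the fingers, y is the line along which they close (so a half turn about z gives the same grasp; the last joint's range is limited). The gripper opens to 85 mm and grips with 20 to 120 N. Pads are 22 mm wide; open, the fingers measure 114 mm over their backs; the gripper's body (76 mm by 85 mm) begins 54 mm behind the grasp point. The pads swing forward as they close: fully open they stand 13 mm farther back than shut.
Start: joints at [-1.338, 0.308, 1.634, -0, 1.2, -0.07], TCP at [0.186, -0.597, 0.242] pointing down, gripper open.
Joint ranges: [-3.06, 3.06], [-0.79, 1.96], [0.05, 2.63], [-1.19, 4.34], [0.05, 2.64], [-2.94, 2.94]. Speed limits (rad/s): [2.79, 2.79, 3.14, 3.14, 3.14, 3.14].

## Interface

Orientations are given as a unit quaternion [w, x, y, z].
In Python, from bench import get_state, camera, close_job gives the robot as it stands. The module is installed in compiled form; this text tells all that it offers.
- The arm moves only by the tool servo_tool, never from a script. Its argument "moves" is a list of rows, each a list of 6 numbers: the shift along the tool's x, y, z in m, then the turn, a rotation vector about the tool's x, y, z in rad. In form: [[x, y, z, wx, wy, wz], ...]. A call has 1 to 10 rows; each row shifts and turns the commanded pose from where the row before left it, along the tool's axes as they then stand; what a row does not reach is not made up. A row lasts 1/12 s, in which the tool goes at most 41.7 mm and 7.16 degrees, less where a joint would pass 70% of its speed; a pose out of reach is approached as far as the arm can. A call is refused whole if a number of a shift passes 0.0417 or a number of a turn 0.125, either way. A call with a gripper value outside its range is refused whole. "hand" is the finger opening in m, from 0 to 0.0854, set as the call begins (left out, the last holds). The fingers move at their own pace and stop on an object; the grip force is fixed at half the most. Time passes only in rows, so rows that do not move let the fingers close. It gives the time, the measured TCP pose, the force, the opening and the grip force at its end, in the units of the state.
- get_state(): the state, without advancing time (a new reading comes with each control period).
- camera(name): name is "side" or "top" or "wrist"; returns a dict with "frame" (420x560x3 uint8, red, green, blue), "depth" (420x560 float32, m along the optical axis (not along the pixel's ray), 0 where there is no reading), "fx", "fy", "cx", "cy" (pixels), "D" ([k1, k2, p1, p2, k3] as OpenCV has them; the pictures are not rectified), "R" (3x3) and "t" (3): a world point X has camera coordinates R X + t; the wrist camera has in their place "mount" (4x4, takes a point from camera to tool coordinates, whose origin is the TCP and whose axes are the flange's). Camera axes: x right, y down, z forward; pixel columns grow to the right and rows downward; lengths in m; the calibration is good to about 2 mm. A picture is of the moment at which its call begins: read the wrist's pose just before it.
- close_job(): hands the job in; it is judged then, once.
The state is a dict: "time": time; "joints": joint angles; "joint_velocities": joint speeds; "tau": joint torques, N m; "position": TCP position; "orientation": TCP orientation; "ft_force": force on the tool from outside, world axes, zero at the start; "moment": the same for the moment, N m; "opening": finger opening in m; "grip_force": force on a finger pad.
Only numpy, scipy, OpenCV 4.12 (cv2) and the standard library are available. Lean on these libraries where they do the work, as an engineer would, in place of code of your own. Each camera call takes 0.05 s, during which the arm holds its last target. There are 200 camera calls.

## Working session

There is one attempt and no reset: what is moved stays moved. The work goes in short steps, Python scripts to look and compute and a tool call to move; the robot and the scene stay as the last step left them, time stands still between calls to the robot, and variables do not carry over. Pictures are saved under pics/ and viewed, at most 14 in all, crops included, and the job is handed in when it is done.

Besides the shell and the picture viewer there is one more tool, called after ">>>" as name(argument=value, ...) on one line, values as JSON. servo_tool: Moves the arm, as the interface text tells. Its arguments: {"type":"object","properties":{"moves":{"type":"array"},"hand":{"type":"number"}},"required":["moves"]}

```bash
mkdir -p pics
cat > h.py <<'E'
import numpy as np, cv2
from bench import get_state, camera
from scipy.spatial.transform import Rotation as Ro
def Rq(q): return Ro.from_quat([q[1],q[2],q[3],q[0]]).as_matrix()
def cam(name):
    s=get_state(); c=camera(name)
    if 'mount' in c:
        T=np.eye(4);T[:3,:3]=Rq(s['orientation']);T[:3,3]=s['position']
        W=T@np.array(c['mount']); c['R']=W[:3,:3].T; c['t']=-W[:3,:3].T@W[:3,3]
    c['R']=np.array(c['R']);c['t']=np.array(c['t'])
    c['K']=np.array([[c['fx'],0,c['cx']],[0,c['fy'],c['cy']],[0,0,1]]);c['D']=np.array(c['D'],float)
    return c
def ray(c,uv):
    p=cv2.undistortPoints(np.array(uv,float).reshape(-1,1,2),c['K'],c['D']).reshape(-1,2)
    d=np.c_[p,np.ones(len(p))]@c['R']; o=-c['R'].T@c['t']; return o,d
def onz(c,uv,z):
    o,d=ray(c,uv); return o+d*((z-o[2])/d[:,2:3])
def cloud(c):
    h,w=c['depth'].shape; v,u=np.mgrid[:h,:w]
    o,d=ray(c,np.c_[u.ravel(),v.ravel()]); P=o+d*c['depth'].reshape(-1,1); P[c['depth'].ravel()<=0]=np.nan
    return P.reshape(h,w,3)
def proj(c,X):
    return cv2.projectPoints(np.array(X,float).reshape(-1,1,3),cv2.Rodrigues(c['R'])[0],c['t'],c['K'],c['D'])[0].reshape(-1,2)
def save(c,n): cv2.imwrite('pics/'+n+'.png',c['frame'][:,:,::-1])
E
python3 - <<'E'
from h import *
for n in ['top','side']:
    c=cam(n); save(c,n+'0'); np.savez(n+'0.npz',**{k:v for k,v in c.items()}); print(n,-c['R'].T@c['t'],c['R'][2],c['fx'],c['D'])
print(get_state())
E
```

```text
top [0.40799975 0.08482661 1.08225613] [ 0.16917945 -0.0220635  -0.98533827] 406.2084549563283 [-0.06107748  0.          0.          0.          0.        ]
side [0.2410692  0.6634752  0.94311816] [ 0.31624882 -0.55239104 -0.77126572] 406.7505722061954 [-0.0998472  0.         0.         0.         0.       ]
{'time': 0.1, 'joints': array([-1.33771238e+00,  3.08945531e-01,  1.63505091e+00, -8.38383026e-06,
        1.19970309e+00, -6.97227790e-02]), 'joint_velocities': array([-0.00013608, -0.00181376, -0.00474691,  0.00037622,  0.00134412,
        0.00014124]), 'tau': array([-6.15376916e-05, -4.16405976e+01, -2.77645057e+01, -1.00922643e-04,
        4.00800825e-03,  9.25531822e-06]), 'position': array([ 0.1861665 , -0.59587497,  0.24114868]), 'orientation': array([-1.04960575e-03,  9.88559610e-01,  1.50827014e-01, -8.98416193e-05]), 'ft_force': array([-0.04324464,  0.06801995, -0.49804857]), 'moment': array([-0.03726829,  0.0151021 ,  0.02302902]), 'grip_force': 0.0, 'opening': 0.08581683886828992}
```

View pics/top0.png

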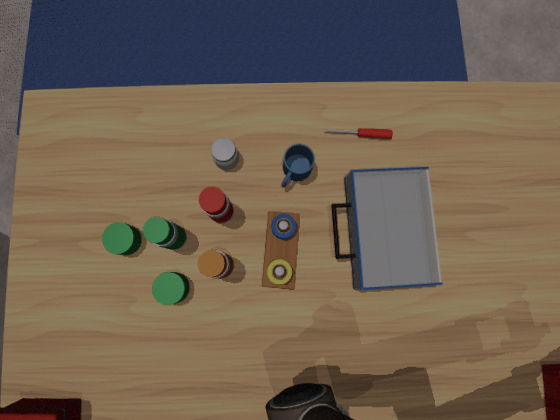

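View pics/side0.png

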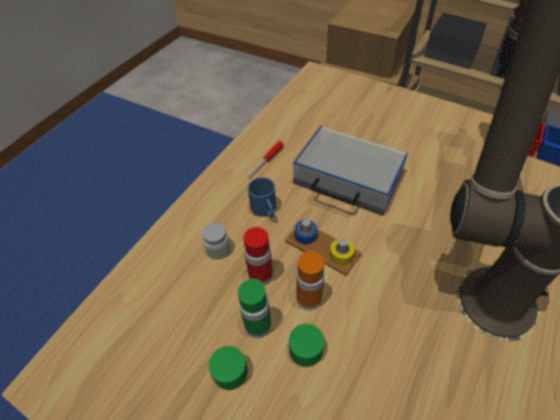

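The top view shows red (215,202), green (160,232) and orange (213,264) cans, all capped. The blue (284,226) and yellow (280,272) rolls are on the stand, and the case is at (395,228) with its bar at (338,232). There are look-alike green caps at (122,239) and (170,288), and the mug, jar and screwdriver sit above. The side view agrees.

```bash
cat > meas.py <<'E'
from h import *
def hsv(c): return cv2.cvtColor(c['frame'],cv2.COLOR_RGB2HSV).astype(int)
R={'red':lambda H,S,V:((H<5)|(H>172))&(S>170),'orange':lambda H,S,V:(H>=6)&(H<=14)&(S>205),'green':lambda H,S,V:(H>45)&(H<85)&(S>120),
 'blue':lambda H,S,V:(H>100)&(H<122)&(S>120),'yellow':lambda H,S,V:(H>=22)&(H<38)&(S>140)}
def circ(P):
    A=np.c_[2*P[:,:2],np.ones(len(P))]; x=np.linalg.lstsq(A,(P[:,:2]**2).sum(1),rcond=None)[0]
    return x[:2],np.sqrt(x[2]+x[:2]@x[:2])
def blobs(c,zmin=-1,zmax=1,minpix=60):
    P=cloud(c);h=hsv(c);out=[]
    for k,f in R.items():
        m=f(h[:,:,0],h[:,:,1],h[:,:,2])&(P[:,:,2]>zmin)&(P[:,:,2]<zmax)
        n,l,st,ce=cv2.connectedComponentsWithStats(m.astype(np.uint8))
        for i in range(1,n):
            if st[i,4]<minpix: continue
            Q=P[l==i]; zt=np.percentile(Q[:,2],95); T=Q[Q[:,2]>zt-.006]
            (x,y),r=cv2.minEnclosingCircle(T[:,:2].astype(np.float32)); 
            hull=cv2.convexHull(T[:,:2].astype(np.float32))[:,0]; cc,rr=circ(hull)
            out.append((k,ce[i].round(),st[i,4],zt,cc,rr,(x,y),r))
    return out
E
python3 - <<'E'
from meas import *
np.set_printoptions(precision=4,suppress=True)
for n in ['top','side']:
    c={k:v for k,v in np.load(n+'0.npz').items()}
    P=cloud(c); Z=P[:,:,2]
    print(n)
    for b in blobs(c,0.005,0.3): print(b[0],b[1],b[2],'z%.3f'%b[3],b[4],'r%.4f'%b[5],np.array(b[6]),'r%.4f'%b[7])
c={k:v for k,v in np.load('top0.npz').items()}
P=cloud(c)
# case corners top(blue edge strips), bar by rays
for uv in [(333,206),(338,258),(335,232),(352,172),(429,168),(438,285),(361,289),(395,228),(269,212),(299,214),(293,289),(263,286)]:
    print(uv,P[uv[1],uv[0]],onz(c,[uv],.082)[0][:2],onz(c,[uv],.024)[0][:2],onz(c,[uv],.012)[0][:2])
E
```

```text
top
red [375. 133.] 276 z0.027 [ 0.7814 -0.2055] r0.0377 [ 0.7875 -0.2056] r0.0474
red [213. 200.] 465 z0.181 [0.5822 0.2194] r0.0284 [0.5821 0.2193] r0.0293
red [225. 216.] 113 z0.096 [0.5839 0.2196] r0.0333 [0.568  0.2062] r0.0261
red [552. 390.] 807 z0.063 [ 0.0975 -0.6993] r0.0911 [ 0.0948 -0.6215] r0.0565
red [ 42. 410.] 1360 z0.131 [0.0683 0.6437] r0.0727 [0.1022 0.6455] r0.0676
green [158. 230.] 441 z0.180 [0.5152 0.3441] r0.0278 [0.5163 0.3447] r0.0292
green [121. 238.] 921 z0.068 [0.5107 0.4724] r0.0391 [0.5107 0.4726] r0.0405
green [178. 239.] 165 z0.096 [0.5158 0.3449] r0.0327 [0.5076 0.325 ] r0.0249
green [170. 289.] 679 z0.068 [0.3843 0.3434] r0.0387 [0.384  0.3438] r0.0400
blue [299. 152.] 132 z0.081 [0.7026 0.0123] r0.0347 [0.7225 0.0169] r0.0281
blue [376. 232.] 460 z0.095 [ 0.5241 -0.2214] r0.1663 [ 0.5205 -0.22  ] r0.1770
blue [283. 227.] 241 z0.051 [0.5334 0.0552] r0.0298 [0.5335 0.0551] r0.0307
yellow [286. 271.] 64 z0.051 [0.4179 0.0695] r0.0316 [0.4182 0.0682] r0.0317
side
red [537. 139.] 187 z0.070 [ 0.0289 -0.6759] r0.0612 [ 0.0075 -0.6757] r0.0634
red [273. 1
[... 1353 characters left out ...]
1374]
(429, 168) [ 0.6907 -0.3565  0.0024] [ 0.6699 -0.324 ] [ 0.685  -0.3477] [ 0.6882 -0.3526]
(438, 285) [ 0.37   -0.3545 -0.0008] [ 0.3729 -0.3209] [ 0.3709 -0.3444] [ 0.3705 -0.3493]
(361, 289) [ 0.3702 -0.1266  0.092 ] [ 0.3698 -0.1288] [ 0.3676 -0.1411] [ 0.3671 -0.1437]
(395, 228) [ 0.5168 -0.2229  0.0825] [ 0.5168 -0.2231] [ 0.5231 -0.241 ] [ 0.5244 -0.2447]
(269, 212) [0.576  0.0913 0.0105] [0.5648 0.0908] [0.5739 0.0912] [0.5758 0.0912]
(299, 214) [0.5687 0.0113 0.0104] [0.558  0.0162] [0.5667 0.0122] [0.5685 0.0114]
(293, 289) [ 0.3719  0.0328 -0.0037] [0.3747 0.0369] [0.3728 0.0341] [0.3724 0.0335]
(263, 286) [0.3821 0.1111 0.01  ] [0.3838 0.1093] [0.3824 0.1107] [0.3821 0.111 ]
```

Run:
```python
from h import *
for n,(x0,y0,x1,y1) in {'top':(250,150,460,310),'side':(270,110,430,290)}.items():
    c=np.load(n+'0.npz'); f=c['frame'][y0:y1,x0:x1,::-1]
    s=min(800/f.shape[1],600/f.shape[0]); s=int(s); cv2.imwrite(f'pics/{n}_crop.png',cv2.resize(f,None,fx=s,fy=s,interpolation=cv2.INTER_CUBIC)); print(s)
```

```text
3
3
```

View pics/top_crop.png

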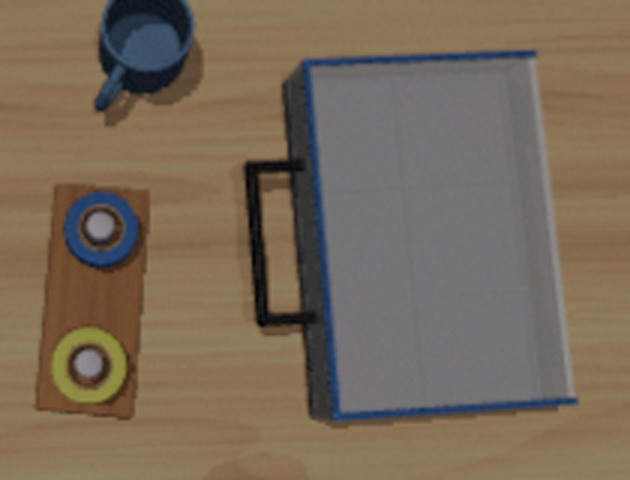

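Run:
```python
from meas import *
np.set_printoptions(precision=4,suppress=True)
for n,box in {'top':(325,195,350,265),'side':(305,170,365,215)}.items():
    c={k:v for k,v in np.load(n+'0.npz').items()}
    h=hsv(c);P=cloud(c);x0,y0,x1,y1=box
    m=np.zeros(h.shape[:2],bool);m[y0:y1,x0:x1]=h[y0:y1,x0:x1,2]<60
    Q=onz(c,np.argwhere(m)[:,::-1],.056); 
    i=Q[:,1]>np.percentile(Q[:,1],98)-.016
    z=P[m][:,2]; Q=Q[i]
    p=np.polyfit(Q[:,0],Q[:,1],1); print(n,len(Q),'x',Q[:,0].min(),Q[:,0].max(),'line',p,'y@mid',np.polyval(p,Q[:,0].mean()),'z',np.percentile(z,[10,50,90]))
    B=R['blue'](*[h[:,:,k] for k in range(3)]); B&=(P[:,:,1]<-.08)&(P[:,:,0]>.3)
    n_,l,st,ce=cv2.connectedComponentsWithStats(B.astype(np.uint8))
    pts=P[B]; hi=pts[(pts[:,2]>.07)&(pts[:,2]<.1)]
    print('blue hi',len(hi),hi.min(0),hi.max(0)); print(cv2.minAreaRect(hi[:,:2].astype(np.float32)))
    # floor-level tray through clear cover
    uv=np.argwhere(B)[:,::-1]; Q=onz(c,uv,.080); print('rect all @.08',cv2.minAreaRect(Q[:,:2].astype(np.float32)))
```

```text
top 250 x 0.44729690618213974 0.5858836783442742 line [ 0.0219 -0.0881] y@mid -0.07670033687976563 z [nan nan nan]
blue hi 460 [ 0.3697 -0.3264  0.0822] [ 0.6725 -0.1175  0.0971]
((0.5212322473526001, -0.22145813703536987), (0.2981676459312439, 0.20093820989131927), 1.7521758079528809)
rect all @.08 ((0.7667531967163086, -0.2317739725112915), (0.7941883206367493, 0.4504967927932739), 0.3180571496486664)
side 259 x 0.41934944090821424 0.6121305323530326 line [ 0.0111 -0.0884] y@mid -0.08266501719437179 z [nan nan nan]
blue hi 53 [ 0.3699 -0.2572  0.0788] [ 0.6642 -0.1167  0.0952]
((0.4938465356826782, -0.13523663580417633), (0.3189346492290497, 0.12186085432767868), 24.689208984375)
rect all @.08 ((0.9301167726516724, 0.04461866617202759), (1.1775507926940918, 0.4780849516391754), 7.146452903747559)
```

Close up, the front edge of the case faces the stand, the bar is parallel to the case's front, and the case is turned about 1.5°. I'll move above the bar next.

>>> servo_tool(moves=[[0,0,0,0,0,0.092],[0,0,0,0,0,0.092],[0,0,0,0,0,0.092],[0.0214,-0.0318,0,0,0,0],[0.0214,-0.0318,0,0,0,0],[0.0214,-0.0318,0,0,0,0],[0.0214,-0.0318,0,0,0,0],[0.0214,-0.0318,0,0,0,0],[0.0214,-0.0318,0,0,0,0],[0.0214,-0.0318,0,0,0,0]])

```text
time: 0.93
position: [0.3305, -0.3681, 0.2418]
orientation: [-0.0, 1.0, 0.013, -0.0]
ft_force: [1.0, -0.2, 0.6]
opening: 0.0854
grip_force: 0.0
```

>>> servo_tool(moves=[[0.0214,-0.0318,0,0,0,0],[0.0214,-0.0318,0,0,0,0],[0.0214,-0.0318,0,0,0,0],[0.0214,-0.0318,0,0,0,0],[0.0214,-0.0318,0,0,0,0],[0.0214,-0.0318,0,0,0,0],[0.0214,-0.0318,0,0,0,0],[0.0214,-0.0318,0,0,0,0],[0.0214,-0.0318,0,0,0,0],[0,0,0,0,0,0]])

```text
time: 1.77
position: [0.5177, -0.0734, 0.2422]
orientation: [-0.002, 1.0, 0.016, 0.001]
ft_force: [-0.1, -0.6, -0.2]
opening: 0.0856
grip_force: 0.0
```

Run:
```python
from meas import *
np.set_printoptions(precision=4,suppress=True)
c=cam('wrist');save(c,'w1');np.savez('w1.npz',**c);s=get_state();print(s['position'],s['orientation'],s['joints'],s['time'])
print(-c['R'].T@c['t'],c['R'])
```

```text
[ 0.516  -0.0758  0.2419] [-0.0003  0.9999  0.0161 -0.0001] [-0.2298  0.1092  1.8754  0.0007  1.1573  1.3085] 1.8167
[ 0.5876 -0.0708  0.374 ] [[ 0.0329 -0.9995 -0.0035]
 [-0.9611 -0.0326  0.2743]
 [-0.2743 -0.0057 -0.9616]]
```

View pics/w1.png

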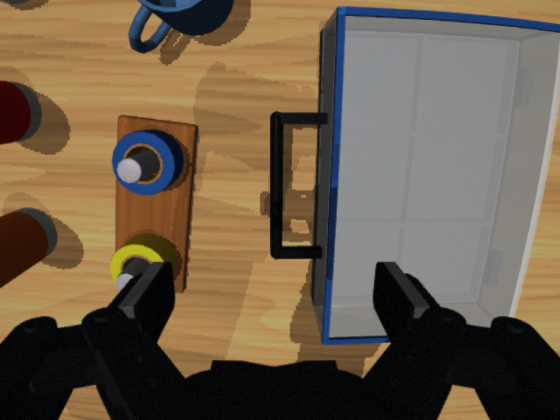

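The wrist picture shows the bar from (277,115) to (278,257), cover front corners at (341,11) and (325,342), and both rolls. I'll measure these.

Run:
```python
from meas import *
np.set_printoptions(precision=4,suppress=True)
c={k:v for k,v in np.load('w1.npz').items()}
h=hsv(c);P=cloud(c)
m=np.zeros(h.shape[:2],bool);m[112:258,266:292]=h[112:258,266:292,2]<45
uv=np.argwhere(m)[:,::-1];Q=onz(c,uv,.052);p=np.polyfit(Q[:,0],Q[:,1],1)
print('bar x',np.percentile(Q[:,0],[0.5,99.5]),'line',p,'yc@mid',np.polyval(p,Q[:,0].mean()),'depth z',np.nanpercentile(P[m][:,2],[10,50,90]),'y depth',np.nanmedian(P[m][:,1]))
for uv in [(341,11),(325,342),(333,180)]: print(uv,onz(c,[uv],.082)[0],onz(c,[uv],.022)[0],P[uv[1],uv[0]])
for b in blobs(c,0.005,0.3): print(b[0],b[1],b[2],'z%.3f'%b[3],b[4],'r%.4f'%b[5],np.array(b[6]),'r%.4f'%b[7])
```

```text
bar x [0.4426 0.5855] line [ 0.0357 -0.0942] yc@mid -0.07573838948447927 depth z [0.063  0.0649 0.0662] y depth -0.0751123683100153
(341, 11) [ 0.6665 -0.1204  0.082 ] [ 0.6827 -0.1305  0.022 ] [ 0.664  -0.1188  0.0912]
(325, 342) [ 0.3626 -0.1298  0.082 ] [ 0.3163 -0.1419  0.022 ] [ 0.3705 -0.1277  0.0923]
(333, 180) [ 0.5304 -0.1236  0.082 ] [ 0.5187 -0.1344  0.022 ] [ 0.5326 -0.1216  0.0929]
red [ 13. 113.] 1506 z0.061 [0.5823 0.2156] r0.0293 [0.5792 0.196 ] r0.0213
orange [ 19. 244.] 2452 z0.091 [0.4389 0.2167] r0.0299 [0.435  0.1981] r0.0227
blue [178.  18.] 2689 z0.090 [0.6937 0.012 ] r0.0345 [0.6696 0.0112] r0.0251
blue [380. 125.] 4510 z0.093 [ 0.5252 -0.2136] r0.1636 [ 0.52   -0.2126] r0.1754
blue [152. 159.] 2050 z0.049 [0.5343 0.0556] r0.0312 [0.5342 0.0559] r0.0319
yellow [143. 252.] 1390 z0.049 [0.4669 0.0322] r0.0791 [0.4655 0.035 ] r0.0885
```

Run:
```python
from meas import *
np.set_printoptions(precision=4,suppress=True)
for n in ['top0','w1','side0']:
    c={k:v for k,v in np.load(n+'.npz').items()}
    h=hsv(c);P=cloud(c)
    B=R['blue'](*[h[:,:,k] for k in range(3)])&(P[:,:,1]<-.1)&(P[:,:,0]>.3)&(P[:,:,0]<.72)&(P[:,:,2]>.01)
    Q=P[B]
    for y0 in np.arange(-.34,-.1,.03):
        q=Q[(Q[:,1]>=y0)&(Q[:,1]<y0+.03)]
        if len(q)>3: print(n,'y%.2f'%y0,len(q),np.percentile(q[:,2],[10,50,90]))
```

```text
top0 y-0.34 14 [0.0842 0.0863 0.089 ]
top0 y-0.31 30 [0.0855 0.0869 0.0887]
top0 y-0.28 31 [0.0856 0.0881 0.0896]
top0 y-0.25 38 [0.0861 0.0882 0.0908]
top0 y-0.22 35 [0.0876 0.0896 0.0918]
top0 y-0.19 40 [0.0876 0.0908 0.0941]
top0 y-0.16 36 [0.0902 0.0922 0.0943]
top0 y-0.13 236 [0.0882 0.092  0.0946]
w1 y-0.31 204 [0.0855 0.0866 0.0877]
w1 y-0.28 242 [0.0865 0.0876 0.0885]
w1 y-0.25 265 [0.0875 0.0886 0.0895]
w1 y-0.22 294 [0.0884 0.0896 0.0907]
w1 y-0.19 472 [0.0893 0.0906 0.0915]
w1 y-0.16 1023 [0.0907 0.2891 0.316 ]
w1 y-0.13 3050 [0.0912 0.0925 0.2968]
side0 y-0.25 8 [0.0855 0.0879 0.0897]
side0 y-0.22 7 [0.0879 0.0884 0.0907]
side0 y-0.19 10 [0.0875 0.0899 0.0911]
side0 y-0.16 8 [0.0908 0.0916 0.0935]
side0 y-0.13 19 [0.0899 0.0928 0.0944]
```

The cover starts slightly ajar, by about 0.033 rad. That puts the bar centre at about z 0.060, y -0.0755. I'll narrow the fingers, descend and pinch.

>>> servo_tool(moves=[[-0.002,0,0,0,0,0],[0,0,0,0,0,0],[0,0,0.03,0,0,0],[0,0,0.03,0,0,0],[0,0,0.03,0,0,0],[0,0,0.03,0,0,0],[0,0,0.03,0,0,0],[0,0,0.02,0,0,0],[0,0,0.02,0,0,0],[0,0,0,0,0,0]], hand=0.034)

```text
time: 2.65
position: [0.5114, -0.0801, 0.0504]
orientation: [-0.0, 1.0, 0.012, -0.001]
ft_force: [-0.1, 0.0, 0.4]
opening: 0.0339
grip_force: 0.0
```

>>> servo_tool(moves=[[0,0,0,0,0,0],[0,0,0,0,0,0],[0,0,0,0,0,0],[0,0,0,0,0,0],[0,0,0,0,0,0],[0,0,0,0,0,0]], hand=0)

```text
time: 3.15
position: [0.5116, -0.0746, 0.0521]
orientation: [-0.005, 1.0, 0.01, -0.001]
ft_force: [2.6, 17.7, -0.6]
opening: 0.0096
grip_force: 58.4
```

Run:
```python
from h import *
np.set_printoptions(precision=4,suppress=True)
s=get_state();print(s['position'],s['orientation'],s['ft_force'],s['opening'],s['grip_force'],s['time'])
a=.031;R=.2506;g=np.array(s['position']);zb=g[2]+.008
f0=np.arcsin((zb-.024)/R);print('f0',f0)
# rows as (dy tool, dz tool) for even angle steps
f=np.linspace(f0,1.862,41);h=R*np.cos(f);z=R*np.sin(f)
for i in range(0,40): print(i,[0,round(h[i]-h[i+1],4),round(z[i]-z[i+1],4)],end=' ')
```

```text
[ 0.5116 -0.0746  0.0521] [-0.0045  0.9999  0.0105 -0.0009] [ 2.6105 17.7497 -0.6139] 0.009571567168955863 58.43756675720215 3.15
f0 0.14445357914536797
0 [0, np.float64(0.0018), np.float64(-0.0106)] 1 [0, np.float64(0.0022), np.float64(-0.0105)] 2 [0, np.float64(0.0027), np.float64(-0.0104)] 3 [0, np.float64(0.0031), np.float64(-0.0103)] 4 [0, np.float64(0.0036), np.float64(-0.0102)] 5 [0, np.float64(0.004), np.float64(-0.01)] 6 [0, np.float64(0.0044), np.float64(-0.0098)] 7 [0, np.float64(0.0048), np.float64(-0.0096)] 8 [0, np.float64(0.0052), np.float64(-0.0094)] 9 [0, np.float64(0.0056), np.float64(-0.0092)] 10 [0, np.float64(0.006), np.float64(-0.0089)] 11 [0, np.float64(0.0064), np.float64(-0.0086)] 12 [0, np.float64(0.0068), np.float64(-0.0084)] 13 [0, np.float64(0.0071), np.float64(-0.0081)] 14 [0, np.float64(0.0075), np.float64(-0.0077)] 15 [0, np.float64(0.0078), np.float64(-0.0074)] 16 [0, np.float64(0.0081), np.float64(-0.0071)] 17 [0, np.float64(0.0084), np.float64(-0.0067)] 18 [0, np.float64(0.0087), np.float64(-0.0064)] 19 [0, np.float64(0.0089), np.float64(-0.006)] 20
[... 247 characters left out ...]
loat64(0.0102), np.float64(-0.0035)] 26 [0, np.float64(0.0103), np.float64(-0.0031)] 27 [0, np.float64(0.0104), np.float64(-0.0026)] 28 [0, np.float64(0.0105), np.float64(-0.0022)] 29 [0, np.float64(0.0106), np.float64(-0.0017)] 30 [0, np.float64(0.0107), np.float64(-0.0013)] 31 [0, np.float64(0.0107), np.float64(-0.0008)] 32 [0, np.float64(0.0108), np.float64(-0.0003)] 33 [0, np.float64(0.0108), np.float64(0.0001)] 34 [0, np.float64(0.0107), np.float64(0.0006)] 35 [0, np.float64(0.0107), np.float64(0.0011)] 36 [0, np.float64(0.0107), np.float64(0.0015)] 37 [0, np.float64(0.0106), np.float64(0.002)] 38 [0, np.float64(0.0105), np.float64(0.0024)] 39 [0, np.float64(0.0104), np.float64(0.0029)]
```

>>> servo_tool(moves=[[0,-0.003,0,0,0,0],[0,0.002,-0.0106,0,0,0],[0,0.0022,-0.0105,0,0,0],[0,0.0027,-0.0104,0,0,0],[0,0.0031,-0.0103,0,0,0],[0,0.0036,-0.0102,0,0,0],[0,0.004,-0.01,0,0,0],[0,0.0044,-0.0098,0,0,0],[0,0.0048,-0.0096,0,0,0],[0,0.0052,-0.0094,0,0,0]])

```text
time: 3.98
position: [0.5125, -0.1025, 0.1438]
orientation: [-0.007, 1.0, 0.011, -0.001]
ft_force: [0.5, 17.8, 4.1]
opening: 0.0099
grip_force: 58.5
```

>>> servo_tool(moves=[[0,0.0056,-0.0092,0,0,0],[0,0.006,-0.0089,0,0,0],[0,0.0064,-0.0086,0,0,0],[0,0.0068,-0.0084,0,0,0],[0,0.0071,-0.0081,0,0,0],[0,0.0075,-0.0077,0,0,0]])

```text
time: 4.48
position: [0.5137, -0.1391, 0.1966]
orientation: [-0.01, 1.0, 0.011, -0.001]
ft_force: [-3.9, 25.1, 16.9]
opening: 0.0097
grip_force: 58.8
```

Run:
```python
from h import *
np.set_printoptions(precision=4,suppress=True)
s=get_state();print(s['position'],s['orientation'],s['ft_force'],s['opening'],s['grip_force'],s['time'])
p=np.array(s['position'])+[0,0,.008]; d=np.array([.031,-1]);H=np.array([.5195,-.3225])
h=-(p[:2]-H)@d; print('h',h,'z',p[2]-.024,'R',np.hypot(h,p[2]-.024),'ang',np.arctan2(p[2]-.024,h))
```

```text
[ 0.5137 -0.1391  0.1966] [-0.0099  0.9999  0.0108 -0.0009] [-3.9331 25.1186 16.8866] 0.009689273721733739 58.77147316932678 4.4833
h 0.18360520088104548 z 0.18056707924073465 R 0.25751764967881097 ang 0.7770558174070393
```

>>> servo_tool(moves=[[0,-0.004,-0.003,0,0,0],[0,0.0077,-0.0075,0,0,0],[0,0.0081,-0.0072,0,0,0],[0,0.0084,-0.0069,0,0,0],[0,0.0086,-0.0066,0,0,0],[0,0.0089,-0.0062,0,0,0]])

```text
time: 4.98
position: [0.5149, -0.1804, 0.2341]
orientation: [-0.006, 1.0, 0.012, -0.0]
ft_force: [-3.7, 14.7, 15.6]
opening: 0.009
grip_force: 59.6
```

Run:
```python
from h import *
np.set_printoptions(precision=4,suppress=True)
s=get_state();print(s['position'],s['orientation'],s['ft_force'],s['moment'],s['opening'],s['time'])
P=[(-.0746,.0521),(-.1025,.1438),(-.1391,.1966),tuple(s['position'][1:])]
from scipy.optimize import least_squares
f=lambda q:[np.hypot(y-q[0],z-q[1])-.2506 for y,z in P]
r=least_squares(f,[-.324,.02]);print(r.x,r.fun)
```

```text
[ 0.5149 -0.1804  0.2341] [-0.0062  0.9999  0.0119 -0.0003] [-3.6629 14.6958 15.586 ] [2.7867 0.6907 0.0802] 0.009000809516337785 4.9833
[-0.3245  0.0284] [ 0.0004 -0.0005 -0.0003  0.0005]
```

>>> servo_tool(moves=[[0,-0.003,-0.003,0,0,0],[0,0.009,-0.006,0,0,0],[0,0.0092,-0.0056,0,0,0],[0,0.0094,-0.0052,0,0,0],[0,0.0096,-0.0048,0,0,0],[0,0.0098,-0.0043,0,0,0],[0,0.01,-0.004,0,0,0],[0,0.0102,-0.0035,0,0,0],[0,0.0104,-0.0031,0,0,0],[0,0.0104,-0.0026,0,0,0]])

```text
time: 5.82
position: [0.5175, -0.2692, 0.2752]
orientation: [-0.002, 1.0, 0.013, 0.0]
ft_force: [-0.6, 6.0, 4.6]
opening: 0.0089
grip_force: 58.6
```

>>> servo_tool(moves=[[0,0.0105,-0.0022,0,0,0],[0,0.0106,-0.0017,0,0,0],[0,0.0107,-0.0012,0,0,0],[0,0.0107,-0.0008,0,0,0],[0,0.0107,-0.0003,0,0,0]])

```text
time: 6.23
position: [0.5191, -0.3237, 0.2825]
orientation: [-0.0, 1.0, 0.013, 0.001]
ft_force: [-1.1, 3.2, 7.2]
opening: 0.0089
grip_force: 59.2
```

Run:
```python
from h import *
np.set_printoptions(precision=4,suppress=True)
s=get_state();print(s['position'],s['orientation'],s['ft_force'],s['moment'],s['opening'],s['time'])
P=[(-.0746,.0521),(-.1025,.1438),(-.1391,.1966),(-.1804,.2341),tuple(s['position'][1:])]
from scipy.optimize import least_squares
f=lambda q:[np.hypot(y-q[0],z-q[1])-.2506 for y,z in P]
r=least_squares(f,[-.324,.02]);print(r.x,r.fun,np.arctan2(s['position'][2]-r.x[1],s['position'][1]-r.x[0]))
f=lambda q:[np.hypot(y-q[0],z-q[1])-q[2] for y,z in P]
r=least_squares(f,[-.324,.02,.25]);print(r.x,r.fun)
```

```text
[ 0.5191 -0.3237  0.2825] [-0.0003  0.9999  0.0127  0.0008] [-1.0804  3.2464  7.2241] [1.0685 0.1678 0.0371] 0.008875380674571675 6.2333
[-0.3257  0.0307] [ 0.0014 -0.0004 -0.0009 -0.0006  0.0012] 1.5630886519704759
[-0.3313  0.0244  0.2582] [ 0.0001 -0.0001 -0.0001  0.0002 -0.    ]
```

>>> servo_tool(moves=[[0,0.0111,-0.001,0,0,0],[0,0.0111,0,0,0,0],[0,0.0111,0.0009,0,0,0],[0,0.011,0.0013,0,0,0],[0,0.0109,0.0018,0,0,0],[0,0.005,0.001,0,0,0]])

```text
time: 6.73
position: [0.521, -0.3856, 0.276]
orientation: [0.001, 1.0, 0.013, 0.0]
ft_force: [0.1, 1.8, 5.5]
opening: 0.0087
grip_force: 59.3
```

>>> servo_tool(moves=[[0,0.004,0.001,0,0,0],[0,0.004,0.001,0,0,0],[0,0,0,0,0,0]])

```text
time: 6.98
position: [0.5213, -0.3931, 0.2739]
orientation: [0.001, 1.0, 0.013, 0.0]
ft_force: [0.1, -0.6, 4.8]
opening: 0.0088
grip_force: 58.9
```

>>> servo_tool(moves=[[0,0.004,0.001,0,0,0],[0,0.004,0.001,0,0,0],[0,0,0,0,0,0]])

```text
time: 7.23
position: [0.5214, -0.3954, 0.2733]
orientation: [-0.005, 1.0, 0.013, -0.001]
ft_force: [-3.4, 11.8, 13.6]
opening: 0.0092
grip_force: 59.8
```

>>> servo_tool(moves=[[0,0.004,0.001,0,0,0],[0,0,0,0,0,0]])

```text
time: 7.4
position: [0.5214, -0.3956, 0.2732]
orientation: [-0.009, 1.0, 0.013, -0.001]
ft_force: [-4.3, 21.8, 19.3]
opening: 0.009
grip_force: 60.4
```

Run:
```python
from h import *
c=cam('side');save(c,'side1');np.savez('side1.npz',**c)
```

```text
(no output)
```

View pics/side1.png

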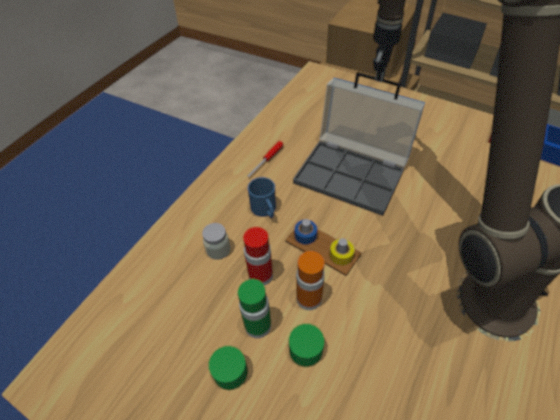

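The side view shows the cover leaning back on its stop, confirmed by the force rise, and six empty compartments. I'll unload, release and rise.

>>> servo_tool(moves=[[0,-0.005,-0.001,0,0,0],[0,0,0,0,0,0]])

```text
time: 7.62
position: [0.5213, -0.3952, 0.2733]
orientation: [-0.003, 1.0, 0.014, -0.001]
ft_force: [-2.2, 10.0, 12.2]
opening: 0.0091
grip_force: 59.8
```

>>> servo_tool(moves=[[0,0,0,0,0,0],[0,0,0,0,0,0],[0,0,0,0,0,0],[0,0,-0.03,0,0,0],[0,0,-0.04,0,0,0],[0,-0.02,-0.02,0,0,0],[0,-0.04,0,0,0,0],[-0.004,-0.04,0,0,0,0],[-0.004,-0.04,0,0,0,0],[-0.004,-0.04,0,0,0,0]], hand=0.034)

```text
time: 8.45
position: [0.5041, -0.2181, 0.3606]
orientation: [0.0, 1.0, 0.013, -0.0]
ft_force: [0.4, 0.2, -0.3]
opening: 0.034
grip_force: 0.0
```

>>> servo_tool(moves=[[-0.004,-0.04,0,0,0,0],[-0.004,-0.04,0,0,0,0],[-0.004,-0.04,0,0,0,0],[-0.004,-0.04,0,0,0,0],[-0.004,-0.04,0,0,0,0],[-0.004,-0.04,0,0,0,0],[-0.004,-0.04,0,0,0,0],[-0.004,-0.04,0,0,0,0],[-0.004,-0.04,0,0,0,0],[0,0,0,0,0,0]], hand=0.0854)

```text
time: 9.28
position: [0.458, 0.1459, 0.3609]
orientation: [-0.002, 1.0, 0.017, -0.0]
ft_force: [0.4, -0.0, 0.9]
opening: 0.0853
grip_force: 0.0
```

Run:
```python
from meas import *
np.set_printoptions(precision=4,suppress=True)
c=cam('wrist');save(c,'w2');np.savez('w2.npz',**c);s=get_state();print(s['position'],s['orientation'],s['joints'],s['time'])
for b in blobs(c,0.005,0.3): print(b[0],b[1],b[2],'z%.3f'%b[3],b[4],'r%.4f'%b[5],np.array(b[6]),'r%.4f'%b[7])
c=cam('top');np.savez('top1.npz',**c);save(c,'top1')
```

```text
[0.4586 0.1429 0.3608] [ 0.0002  0.9999  0.0163 -0.0002] [ 0.2115 -0.0695  1.8159 -0.0003  1.3957  1.7496] 9.3333
red [196.  45.] 4140 z0.179 [0.5824 0.2211] r0.0295 [0.5822 0.2217] r0.0302
red [234.  76.] 383 z0.103 [0.5829 0.2205] r0.0329 [0.5706 0.2045] r0.0257
orange [229. 164.] 460 z0.099 [0.4403 0.2196] r0.0310 [0.4553 0.2052] r0.0230
orange [198. 199.] 3228 z0.179 [0.4391 0.2223] r0.0293 [0.4391 0.2225] r0.0298
green [ 54. 118.] 6284 z0.179 [0.5164 0.346 ] r0.0298 [0.5163 0.3465] r0.0306
green [136. 115.] 1190 z0.102 [0.5154 0.3468] r0.0336 [0.5163 0.3315] r0.0301
green [131. 212.] 3398 z0.067 [0.384  0.3452] r0.0401 [0.3846 0.3455] r0.0412
blue [376.   6.] 464 z0.075 [0.6488 0.048 ] r0.0066 [0.6482 0.0477] r0.0085
blue [345. 107.] 1163 z0.049 [0.534  0.0572] r0.0311 [0.5343 0.0574] r0.0318
yellow [328. 192.] 1114 z0.049 [0.4187 0.0706] r0.0313 [0.4185 0.0704] r0.0319
```

View pics/w2.png

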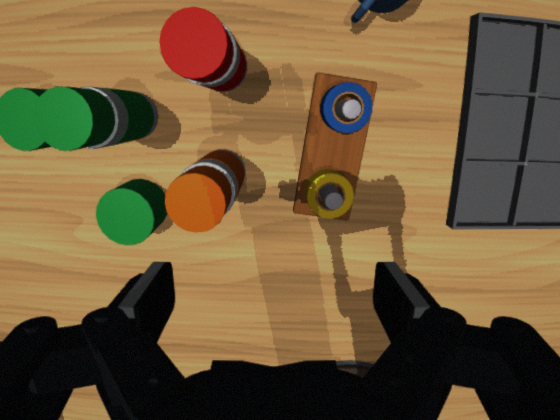

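View pics/top1.png

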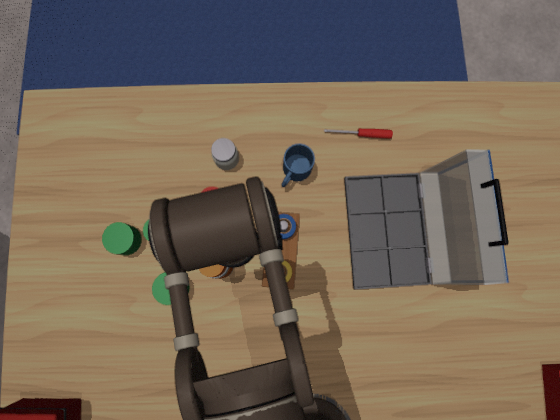

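The wrist view shows the red (196,45), orange (198,199) and green (66,118) caps on the cans at z≈0.179, plus the tray's front row. The top view shows the open tray at (346-429, 174-288). I'll locate the tray.

Run:
```python
from meas import *
np.set_printoptions(precision=4,suppress=True)
c={k:v for k,v in np.load('top1.npz').items()}
for nm,pts in {'top1':[(346,176),(420,174),(429,286),(354,289)],'w2':[(478,14),(449,226)]}.items():
    c={k:v for k,v in np.load(nm+'.npz').items()}; P=cloud(c)
    print(nm,onz(c,pts,.022)); print([P[v,u] for u,v in pts])
c={k:v for k,v in np.load('top1.npz').items()};h=hsv(c)
print(h[230,370],h[230,395])
m=((h[:,:,2]<95)&(h[:,:,1]<70)).astype(np.uint8); m[:, :342]=0; m[:,432:]=0; m[:168]=0;m[295:]=0
m=cv2.morphologyEx(m,cv2.MORPH_OPEN,np.ones((5,5)))
cn=max(cv2.findContours(m,0,2)[0],key=cv2.contourArea);Q=onz(c,cn[:,0],.022)
r=cv2.minAreaRect(Q[:,:2].astype(np.float32));print(r,cv2.boxPoints(r))
```

```text
top1 [[ 0.6675 -0.1184  0.022 ]
 [ 0.6691 -0.3219  0.022 ]
 [ 0.3691 -0.321   0.022 ]
 [ 0.3681 -0.1234  0.022 ]]
[array([ 0.6671, -0.1181,  0.0236]), array([ 0.6678, -0.3197,  0.0277]), array([ 0.3684, -0.3282,  0.0031]), array([ 0.3681, -0.1231,  0.0234])]
w2 [[ 0.6646 -0.1128  0.022 ]
 [ 0.3721 -0.1172  0.022 ]]
[array([ 0.6651, -0.1138,  0.0202]), array([ 0.3687, -0.1231,  0.0117])]
[165   5  94] [150   6  90]
((0.520126461982727, -0.2211463749408722), (0.29682108759880066, 0.20847824215888977), 1.8015085458755493) [[ 0.3685 -0.1216]
 [ 0.3751 -0.33  ]
 [ 0.6717 -0.3207]
 [ 0.6652 -0.1123]]
```

>>> servo_tool(moves=[[-0.0085,-0.04,0,0,0,0],[-0.0085,-0.04,0,0,0,0],[0,0,0,0,0,0],[0,0,0.04,0,0,0],[0,0,0.04,0,0,0],[0,0,0.04,0,0,0],[0,0,0.03,0,0,0],[0,0,0.03,0,0,0],[0,0,0.023,0,0,0],[0,0,0,0,0,0]])

```text
time: 10.22
position: [0.4364, 0.2159, 0.153]
orientation: [0.003, 1.0, 0.012, -0.005]
ft_force: [-1.7, -0.5, -1.1]
opening: 0.0854
grip_force: 0.0
```

Run:
```python
from h import *
np.set_printoptions(precision=4,suppress=True)
s=get_state();print(s['position'],s['orientation'],s['ft_force'])
```

```text
[0.4364 0.2159 0.153 ] [ 0.0026  0.9999  0.0122 -0.0054] [-1.6635 -0.5246 -1.0682]
```

>>> servo_tool(moves=[[0,0,0,0,0,0],[0,0,0,0,0,0]])

```text
time: 10.38
position: [0.4416, 0.2191, 0.1599]
orientation: [-0.0, 1.0, 0.013, 0.001]
ft_force: [-1.0, 0.2, 0.3]
opening: 0.0854
grip_force: 0.0
```

>>> servo_tool(moves=[[-0.0025,-0.003,0.002,0,0,0],[0,0,0,0,0,0],[0,0,0,0,0,0]])

```text
time: 10.63
position: [0.4382, 0.2232, 0.1581]
orientation: [-0.0, 1.0, 0.014, 0.001]
ft_force: [1.1, -0.2, -0.8]
opening: 0.0854
grip_force: 0.0
```

>>> servo_tool(moves=[[0,0,0,0,0,0],[0,0,0,0,0,0],[0,0,0,0,0,0],[0,0,0,0,0,0],[0,0,0,0,0,0]], hand=0.05)

```text
time: 11.05
position: [0.4384, 0.2232, 0.1577]
orientation: [-0.0, 1.0, 0.014, 0.001]
ft_force: [-0.0, -0.5, 6.2]
opening: 0.0585
grip_force: 64.1
```

>>> servo_tool(moves=[[0,0,-0.01,0,0,0],[0,0,-0.02,0,0,0],[0,0,-0.035,0,0,0],[0,0,-0.035,0,0,0],[-0.0014,0.02,0,0,0,0],[-0.0028,0.036,0,0,0,0],[-0.0028,0.038,0,0,0,0],[-0.0028,0.038,0,0,0,0],[-0.0028,0.038,0,0,0,0],[-0.0028,0.038,0,0,0,0]])

```text
time: 11.88
position: [0.4265, 0.013, 0.2567]
orientation: [-0.0, 1.0, 0.014, -0.0]
ft_force: [1.1, 0.5, -0.3]
opening: 0.0576
grip_force: 64.1
```

>>> servo_tool(moves=[[-0.0028,0.038,0,0,0,0],[-0.0028,0.038,0,0,0,0],[-0.0028,0.038,0,0,0,0],[-0.0028,0.038,0,0,0,0],[-0.0014,0.038,0,0,0,0],[0,0,0,0,0,0],[0,0,0.04,0,0,0],[0,0,0.04,0,0,0],[0,0,0.04,0,0,0],[0,0,0.04,0,0,0]])

```text
time: 12.72
position: [0.4198, -0.1755, 0.0956]
orientation: [0.0, 1.0, 0.013, 0.0]
ft_force: [0.2, -0.4, -0.2]
opening: 0.0577
grip_force: 64.2
```

>>> servo_tool(moves=[[0,0,0,0,0,0],[0,0,0,0,0,0],[0,0,0,0,0,0]])

```text
time: 12.97
position: [0.4213, -0.1762, 0.0983]
orientation: [0.0, 1.0, 0.014, 0.001]
ft_force: [1.2, -0.2, 0.7]
opening: 0.0577
grip_force: 64.4
```

>>> servo_tool(moves=[[0,0,0.025,0,0,0],[0,0,0.022,0,0,0],[0,0,0.011,0,0,0],[0,0,0.004,0,0,0],[0,0,0.003,0,0,0],[0,0,0,0,0,0],[0,0,0,0,0,0]])

```text
time: 13.55
position: [0.4213, -0.1765, 0.033]
orientation: [0.001, 1.0, 0.013, 0.001]
ft_force: [0.2, 0.8, 0.0]
opening: 0.0584
grip_force: 64.4
```

>>> servo_tool(moves=[[0,0,0.0015,0,0,0],[0,0,0,0,0,0]])

```text
time: 13.72
position: [0.4214, -0.1766, 0.0327]
orientation: [0.0, 1.0, 0.013, 0.001]
ft_force: [-2.6, 1.0, 13.8]
opening: 0.0582
grip_force: 65.7
```

>>> servo_tool(moves=[[0,0,0,0,0,0],[0,0,0,0,0,0],[0,0,0,0,0,0],[0,0,-0.02,0,0,0],[0,0,-0.04,0,0,0],[0,0,-0.04,0,0,0],[0,0,-0.04,0,0,0],[0,0,-0.04,0,0,0],[0,0,-0.04,0,0,0],[0,0,-0.01,0,0,0]], hand=0.068)

```text
time: 14.55
position: [0.4236, -0.1777, 0.2674]
orientation: [0.003, 1.0, 0.013, 0.006]
ft_force: [-0.1, -1.2, 0.3]
opening: 0.0681
grip_force: 0.0
```

>>> servo_tool(moves=[[0.0157,-0.0358,0,0,0,0],[0.0157,-0.0358,0,0,0,0],[0.0157,-0.0358,0,0,0,0],[0.0157,-0.0358,0,0,0,0],[0.0157,-0.0358,0,0,0,0],[0.0157,-0.0358,0,0,0,0],[0.0157,-0.0358,0,0,0,0],[0.0157,-0.0358,0,0,0,0],[0.0157,-0.0358,0,0,0,0],[0.0157,-0.0358,0,0,0,0]], hand=0.0854)

```text
time: 15.38
position: [0.5674, 0.1881, 0.2593]
orientation: [0.0, 1.0, 0.014, -0.0]
ft_force: [0.2, -0.3, 0.9]
opening: 0.0852
grip_force: 0.0
```

>>> servo_tool(moves=[[0.0155,-0.0353,0,0,0,0],[0,0,0,0,0,0],[0,0,0.03,0,0,0],[0,0,0,0,0,0],[0,0,0,0,0,0],[0,0,0,0,0,0]])

```text
time: 15.88
position: [0.5815, 0.2212, 0.2299]
orientation: [0.0, 1.0, 0.013, -0.001]
ft_force: [0.2, -0.2, 0.1]
opening: 0.0855
grip_force: 0.0
```

Run:
```python
from meas import *
np.set_printoptions(precision=4,suppress=True)
s=get_state();print(s['position'],s['orientation'])
c=cam('side')
for b in blobs(c,0.005,0.3): 
    if b[0] in('red','orange','green','yellow','blue') and abs(b[4][1])<.4: print(b[0],b[1],b[2],'z%.3f'%b[3],b[4],'r%.4f'%b[5])
```

```text
[0.5815 0.2212 0.2299] [ 0.0002  0.9999  0.0131 -0.0007]
red [273. 150.] 118 z0.028 [ 0.8016 -0.2015] r0.0405
red [256. 242.] 530 z0.180 [0.5823 0.2278] r0.0301
red [260. 271.] 305 z0.097 [0.5832 0.2227] r0.0322
orange [373. 195.] 131 z0.054 [ 0.4209 -0.1661] r0.0218
orange [309. 297.] 205 z0.093 [0.4371 0.2252] r0.0302
green [252. 295.] 712 z0.180 [0.5168 0.3475] r0.0294
green [258. 325.] 311 z0.095 [0.5163 0.3466] r0.0329
green [306. 344.] 1145 z0.067 [0.3847 0.3468] r0.0388
blue [305. 235.] 204 z0.050 [0.5337 0.0606] r0.0290
yellow [341. 254.] 369 z0.050 [0.419  0.0714] r0.0311
```

The orange cap stands in its compartment with its top at 0.054. Now the red cap.

>>> servo_tool(moves=[[0.001,0,0.03,0,0,0],[0,0,0.03,0,0,0],[0,0,0.012,0,0,0],[0,0,0,0,0,0],[0,0,0,0,0,0],[0,0,0,0,0,0]])

```text
time: 16.43
position: [0.5845, 0.2222, 0.1604]
orientation: [-0.001, 1.0, 0.013, 0.002]
ft_force: [-0.7, 0.3, 0.2]
opening: 0.0854
grip_force: 0.0
```

>>> servo_tool(moves=[[0,0,0,0,0,0],[0,0,0,0,0,0],[0,0,0,0,0,0],[0,0,0,0,0,0],[0,0,0,0,0,0]], hand=0.05)

```text
time: 16.85
position: [0.5849, 0.2225, 0.1609]
orientation: [-0.001, 1.0, 0.013, 0.002]
ft_force: [0.3, -0.6, 6.4]
opening: 0.0586
grip_force: 64.8
```

>>> servo_tool(moves=[[0,0,-0.01,0,0,0],[0,0,-0.02,0,0,0],[0,0,-0.035,0,0,0],[0,0,-0.035,0,0,0],[0.001,0.02,0,0,0,0],[0.0021,0.036,0,0,0,0],[0.0022,0.038,0,0,0,0],[0.0022,0.038,0,0,0,0],[0.0022,0.038,0,0,0,0],[0.0022,0.038,0,0,0,0]])

```text
time: 17.68
position: [0.6, 0.0129, 0.2588]
orientation: [-0.0, 1.0, 0.014, 0.0]
ft_force: [0.9, 0.7, 0.1]
opening: 0.059
grip_force: 64.3
```

>>> servo_tool(moves=[[0.0022,0.038,0,0,0,0],[0.0022,0.038,0,0,0,0],[0.0022,0.038,0,0,0,0],[0.0022,0.038,0,0,0,0],[0.0018,0.031,0,0,0,0],[0,0,0,0,0,0],[0,0,0.04,0,0,0],[0,0,0.04,0,0,0],[0,0,0.04,0,0,0],[0,0,0.04,0,0,0]])

```text
time: 18.52
position: [0.6159, -0.1678, 0.0974]
orientation: [-0.0, 1.0, 0.013, 0.0]
ft_force: [0.1, 0.1, -0.5]
opening: 0.0587
grip_force: 64.4
```

>>> servo_tool(moves=[[0,0,0,0,0,0],[0,0,0,0,0,0],[0,0,0,0,0,0]])

```text
time: 18.77
position: [0.6175, -0.1684, 0.1004]
orientation: [0.0, 1.0, 0.014, 0.001]
ft_force: [0.8, -0.3, 0.7]
opening: 0.0586
grip_force: 64.7
```

>>> servo_tool(moves=[[-0.002,0,0.025,0,0,0],[0,0,0.022,0,0,0],[0,0,0.011,0,0,0],[0,0,0.004,0,0,0],[0,0,0.003,0,0,0],[0,0,0.0005,0,0,0],[0,0,0,0,0,0],[0,0,0,0,0,0]])

```text
time: 19.43
position: [0.6157, -0.1688, 0.0359]
orientation: [0.0, 1.0, 0.013, 0.002]
ft_force: [-2.3, -0.2, 6.8]
opening: 0.0591
grip_force: 65.3
```

>>> servo_tool(moves=[[0,0,0,0,0,0],[0,0,0,0,0,0],[0,0,0,0,0,0],[0,0,-0.02,0,0,0],[0,0,-0.04,0,0,0],[0,0,-0.04,0,0,0],[0,0,-0.04,0,0,0],[0,0,-0.04,0,0,0],[0,0,-0.04,0,0,0],[0,0,-0.01,0,0,0]], hand=0.068)

```text
time: 20.27
position: [0.618, -0.1697, 0.2718]
orientation: [0.002, 1.0, 0.013, 0.007]
ft_force: [0.9, -0.5, 2.0]
opening: 0.0679
grip_force: 0.0
```

>>> servo_tool(moves=[[-0.0061,-0.037,0,0,0,0],[-0.0061,-0.037,0,0,0,0],[-0.0061,-0.037,0,0,0,0],[-0.0061,-0.037,0,0,0,0],[-0.0061,-0.037,0,0,0,0],[-0.0061,-0.037,0,0,0,0],[-0.0061,-0.037,0,0,0,0],[-0.0061,-0.037,0,0,0,0],[-0.0061,-0.037,0,0,0,0],[-0.0061,-0.037,0,0,0,0]], hand=0.0854)

```text
time: 21.1
position: [0.5424, 0.2016, 0.2625]
orientation: [0.0, 1.0, 0.013, 0.0]
ft_force: [1.4, -0.0, -0.2]
opening: 0.0855
grip_force: 0.0
```

>>> servo_tool(moves=[[-0.0061,-0.037,0,0,0,0],[-0.0061,-0.037,0,0,0,0],[-0.0061,-0.037,0,0,0,0],[-0.0057,-0.036,0,0,0,0],[0,0,0.03,0,0,0],[0,0,0,0,0,0],[0,0,0,0,0,0],[0,0,0,0,0,0]])

```text
time: 21.77
position: [0.5152, 0.3454, 0.2326]
orientation: [0.0, 1.0, 0.013, -0.0]
ft_force: [-0.5, 0.6, 0.0]
opening: 0.0853
grip_force: 0.0
```

Run:
```python
from meas import *
np.set_printoptions(precision=4,suppress=True)
s=get_state();print(s['position'],s['orientation'],s['joints'])
c=cam('side');np.savez('side2.npz',**c)
for b in blobs(c,0.005,0.3): 
    if b[0] in('red','orange','green','yellow','blue') and abs(b[4][1])<.4: print(b[0],b[1],b[2],'z%.3f'%b[3],b[4],'r%.4f'%b[5])
```

```text
[0.5152 0.3454 0.2326] [ 0.0004  0.9999  0.0131 -0.0003] [ 0.5207  0.3085  1.6536 -0.0004  1.1803  2.0655]
red [273. 150.] 117 z0.028 [ 0.775  -0.2015] r0.0352
red [260. 271.] 306 z0.096 [0.5795 0.2248] r0.0288
orange [372. 196.] 116 z0.054 [ 0.4235 -0.1685] r0.0251
orange [309. 297.] 194 z0.094 [0.4386 0.222 ] r0.0329
green [252. 295.] 662 z0.180 [0.5153 0.3563] r0.0330
green [257. 325.] 309 z0.096 [0.516  0.3475] r0.0323
green [306. 344.] 1159 z0.067 [0.3847 0.3464] r0.0392
blue [305. 235.] 203 z0.050 [0.5342 0.0605] r0.0285
yellow [341. 253.] 372 z0.050 [0.4188 0.0703] r0.0313
```

Run:
```python
from meas import *
c={k:v for k,v in np.load('side2.npz').items()}
print(proj(c,[[.6155,-.169,.053],[.421,-.176,.053]]))
cv2.imwrite('pics/s2.png',cv2.resize(c['frame'][90:340,200:430,::-1],None,fx=2,fy=2))
```

```text
[[315.62984413 165.97994227]
 [375.15251735 186.06211001]]
```

View pics/s2.png

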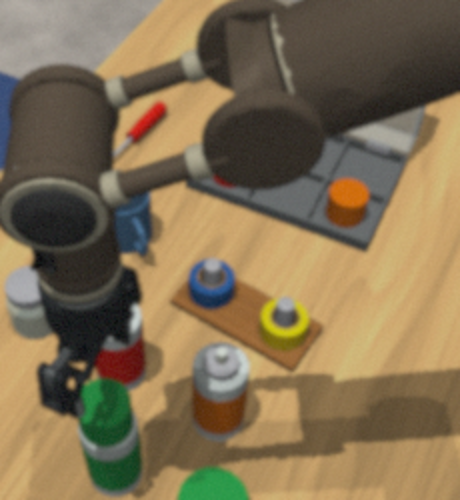

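The crop shows the orange cap in its bay and the red cap partly hidden by the arm. Now the green cap.

>>> servo_tool(moves=[[0.001,-0.001,0.03,0,0,0],[0,0,0.03,0,0,0],[0,0,0.0145,0,0,0],[0,0,0,0,0,0],[0,0,0,0,0,0],[0,0,0,0,0,0]])

```text
time: 22.32
position: [0.5179, 0.3474, 0.1605]
orientation: [-0.001, 1.0, 0.013, 0.002]
ft_force: [0.1, 0.5, -0.2]
opening: 0.0853
grip_force: 0.0
```

>>> servo_tool(moves=[[0,0,0,0,0,0],[0,0,0,0,0,0],[0,0,0,0,0,0],[0,0,0,0,0,0],[0,0,0,0,0,0]], hand=0.05)

```text
time: 22.73
position: [0.5181, 0.3481, 0.1609]
orientation: [-0.001, 1.0, 0.013, 0.003]
ft_force: [1.3, -0.2, 6.9]
opening: 0.0587
grip_force: 64.7
```

>>> servo_tool(moves=[[0,0,-0.01,0,0,0],[0,0,-0.02,0,0,0],[0,0,-0.035,0,0,0],[0,0,-0.035,0,0,0],[0,0.02,0,0,0,0],[-0.0009,0.037,0,0,0,0],[-0.0009,0.037,0,0,0,0],[-0.0009,0.037,0,0,0,0],[-0.0009,0.037,0,0,0,0],[-0.0009,0.037,0,0,0,0]])

```text
time: 23.57
position: [0.5163, 0.1407, 0.2585]
orientation: [-0.0, 1.0, 0.014, -0.0]
ft_force: [0.5, -0.8, -0.9]
opening: 0.0586
grip_force: 64.3
```

>>> servo_tool(moves=[[-0.0009,0.037,0,0,0,0],[-0.0009,0.037,0,0,0,0],[-0.0009,0.037,0,0,0,0],[-0.0009,0.037,0,0,0,0],[-0.0009,0.037,0,0,0,0],[-0.0009,0.037,0,0,0,0],[-0.0009,0.037,0,0,0,0],[-0.0009,0.037,0,0,0,0],[-0.0007,0.018,0,0,0,0],[0,0,0,0,0,0]])

```text
time: 24.4
position: [0.5172, -0.1758, 0.2586]
orientation: [0.001, 1.0, 0.011, 0.0]
ft_force: [-0.2, -0.0, -0.8]
opening: 0.0587
grip_force: 64.3
```

>>> servo_tool(moves=[[0,0,0.04,0,0,0],[0,0,0.04,0,0,0],[0,0,0.04,0,0,0],[0,0,0.04,0,0,0],[0,0,0,0,0,0],[0,0,0,0,0,0],[0,0,0,0,0,0]])

```text
time: 24.98
position: [0.5191, -0.1719, 0.1001]
orientation: [0.0, 1.0, 0.014, 0.001]
ft_force: [0.0, -0.5, 0.8]
opening: 0.0584
grip_force: 64.6
```

>>> servo_tool(moves=[[-0.001,0,0.025,0,0,0],[0,0,0.022,0,0,0],[0,0,0.011,0,0,0],[0,0,0.004,0,0,0],[0,0,0.003,0,0,0],[0,0,0.0005,0,0,0],[0,0,0,0,0,0],[0,0,0,0,0,0]])

```text
time: 25.65
position: [0.5179, -0.1723, 0.036]
orientation: [0.0, 1.0, 0.013, 0.001]
ft_force: [-3.3, 0.6, 7.7]
opening: 0.0587
grip_force: 65.4
```

>>> servo_tool(moves=[[0,0,0,0,0,0],[0,0,0,0,0,0],[0,0,0,0,0,0],[0,0,-0.02,0,0,0],[0,0,-0.04,0,0,0],[0,0,-0.04,0,0,0],[0,0,-0.04,0,0,0],[0,0,-0.04,0,0,0],[0,0,-0.04,0,0,0],[0,0,-0.04,0,0,0]], hand=0.068)

```text
time: 26.48
position: [0.5164, -0.1719, 0.2951]
orientation: [0.0, 1.0, 0.013, 0.0]
ft_force: [0.0, -0.7, 0.4]
opening: 0.0685
grip_force: 0.0
```

>>> servo_tool(moves=[[-0.0088,-0.034,0,0,0,0],[-0.0088,-0.034,0,0,0,0],[-0.0088,-0.034,0,0,0,0],[-0.0088,-0.034,0,0,0,0],[-0.0088,-0.034,0,0,0,0],[-0.0088,-0.034,0,0,0,0],[0,0,0,0,0,0],[0,0,0,0,0,0],[0,0,0,0,0,0]], hand=0.0854)

```text
time: 27.23
position: [0.4587, 0.0303, 0.293]
orientation: [0.0, 1.0, 0.014, 0.001]
ft_force: [0.8, 0.3, 1.0]
opening: 0.0851
grip_force: 0.0
```

Run:
```python
from meas import *
np.set_printoptions(precision=4,suppress=True)
c=cam('wrist');save(c,'w3');np.savez('w3.npz',**c);s=get_state();print(s['position'],s['orientation'],s['joints'],s['time'])
for b in blobs(c,0.005,0.3): print(b[0],b[1],b[2],'z%.3f'%b[3],b[4],'r%.4f'%b[5],np.array(b[6]),'r%.4f'%b[7])
```

```text
[0.4588 0.0298 0.293 ] [0.0004 0.9999 0.0132 0.0004] [-0.0294 -0.0677  1.9494 -0.0007  1.259   1.5152] 27.2833
red [459.  38.] 3383 z0.054 [ 0.6142 -0.1673] r0.0297 [ 0.6142 -0.1674] r0.0304
red [113.  59.] 2139 z0.103 [0.5826 0.2196] r0.0326 [0.5796 0.21  ] r0.0309
orange [120. 181.] 1784 z0.101 [0.4393 0.2203] r0.0323 [0.4451 0.2074] r0.0291
orange [442. 206.] 2544 z0.054 [ 0.4228 -0.1749] r0.0295 [ 0.4224 -0.1752] r0.0305
green [ 18. 120.] 1955 z0.083 [0.5142 0.3393] r0.0280 [0.5112 0.3229] r0.0223
green [451. 128.] 2952 z0.054 [ 0.5171 -0.1711] r0.0296 [ 0.5174 -0.1713] r0.0304
green [ 22. 230.] 2913 z0.067 [0.3842 0.3442] r0.0399 [0.3838 0.3441] r0.0410
blue [252. 104.] 1552 z0.049 [0.5339 0.0563] r0.0310 [0.5339 0.0562] r0.0313
yellow [240. 204.] 1571 z0.049 [0.4183 0.0702] r0.0315 [0.4182 0.0703] r0.0321
```

View pics/w3.png

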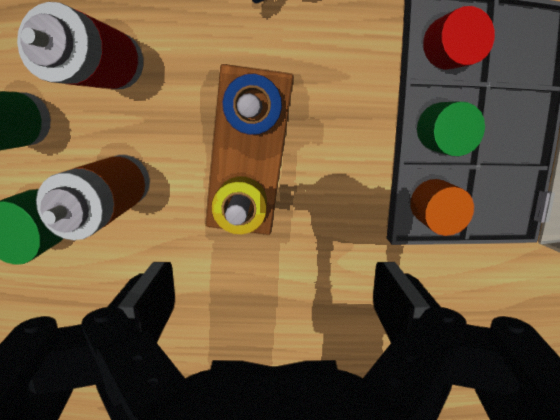

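The wrist view shows all three caps in the front row with tops at 0.054, and the rolls at (252,104) and (240,204) with tops at 0.049. I'll pick the yellow roll.

>>> servo_tool(moves=[[-0.0197,-0.0208,0,0,0,0],[-0.0197,-0.0208,0,0,0,0],[0,0,0.04,0,0,0],[0,0,0.04,0,0,0],[0,0,0.04,0,0,0],[0,0,0.03,0,0,0],[0,0,0,0,0,0],[0,0,0,0,0,0],[0,0,0,0,0,0]])

```text
time: 28.03
position: [0.4198, 0.0704, 0.1442]
orientation: [-0.0, 1.0, 0.013, 0.001]
ft_force: [0.7, 0.6, 0.8]
opening: 0.0856
grip_force: 0.0
```

Run:
```python
from meas import *
np.set_printoptions(precision=4,suppress=True)
s=get_state();print(s['position'],s['orientation'])
for n in ['side','top']:
  c=cam(n)
  for b in blobs(c,0.005,0.07):
    if b[0] in('blue','yellow') and b[4][1]>-.05 and b[4][1]<.12: print(b[0],b[1],b[2],'z%.3f'%b[3],b[4],'r%.4f'%b[5])
```

```text
[0.4198 0.0704 0.1442] [-0.      0.9999  0.0126  0.0013]
blue [305. 235.] 202 z0.050 [0.5333 0.0603] r0.0286
yellow [341. 254.] 365 z0.050 [0.4188 0.0716] r0.0304
blue [301. 152.] 97 z0.067 [0.7033 0.0103] r0.0347
blue [283. 227.] 238 z0.052 [0.5336 0.0551] r0.0299
```

>>> servo_tool(moves=[[-0.001,0,0.03,0,0,0],[0,0,0.03,0,0,0],[0,0,0.03,0,0,0],[0,0,0.014,0,0,0],[0,0,0.007,0,0,0],[0,0,0,0,0,0],[0,0,0,0,0,0]])

```text
time: 28.72
position: [0.4187, 0.0711, 0.033]
orientation: [-0.0, 1.0, 0.013, 0.002]
ft_force: [0.7, 0.3, -0.4]
opening: 0.0855
grip_force: 0.0
```

>>> servo_tool(moves=[[0,0,0,0,0,0],[0,0,0,0,0,0],[0,0,0,0,0,0],[0,0,0,0,0,0],[0,0,0,0,0,0]], hand=0.055)

```text
time: 29.13
position: [0.4188, 0.0711, 0.0341]
orientation: [-0.0, 1.0, 0.013, 0.002]
ft_force: [-3.1, 0.1, 11.4]
opening: 0.0626
grip_force: 62.9
```

>>> servo_tool(moves=[[0,0,-0.01,0,0,0],[0,0,-0.02,0,0,0],[0,0,-0.03,0,0,0],[0,0,-0.03,0,0,0],[0,0,-0.04,0,0,0],[0,0,0,0,0,0],[-0.0004,0.02,0,0,0,0],[-0.0004,0.036,0,0,0,0],[-0.0004,0.036,0,0,0,0],[-0.0004,0.036,0,0,0,0]])

```text
time: 29.97
position: [0.4186, -0.058, 0.1626]
orientation: [0.0, 1.0, 0.014, 0.001]
ft_force: [-0.2, -0.8, -1.2]
opening: 0.0627
grip_force: 66.0
```

>>> servo_tool(moves=[[-0.0004,0.036,0,0,0,0],[-0.0004,0.036,0,0,0,0],[-0.0004,0.036,0,0,0,0],[-0.0004,0.036,0,0,0,0],[-0.0004,0.036,0,0,0,0],[-0.0004,0.0356,0,0,0,0],[0,0,0,0,0,0],[0,0,0,0,0,0]])

```text
time: 30.63
position: [0.422, -0.2743, 0.1623]
orientation: [0.0, 1.0, 0.012, 0.001]
ft_force: [-0.7, 0.8, -0.9]
opening: 0.0631
grip_force: 66.1
```

>>> servo_tool(moves=[[0,0,0,0,0,-0.108],[0,0,0,0,0,-0.108],[0,0,0,0,0,-0.108],[0,0,0,0,0,-0.108],[0,0,0,0,0,-0.108],[0,0,0,0,0,-0.108],[0,0,0,0,0,-0.108],[0,0,0,0,0,0],[0,0,0,0,0,0],[0,0,0,0,0,0]])

```text
time: 31.47
position: [0.422, -0.2716, 0.1617]
orientation: [-0.0, 0.925, 0.381, 0.0]
ft_force: [0.4, 0.6, -0.8]
opening: 0.0619
grip_force: 66.1
```

Run:
```python
from meas import *
np.set_printoptions(precision=4,suppress=True)
s=get_state();print(s['position'],s['orientation'],s['joints'],s['opening']); R_=Rq(s['orientation']);t=np.array([.424,-.2725,s['position'][2]])
print('tool shift',R_.T@(t-s['position']))
c=cam('side');save(c,'side3')
```

```text
[ 0.422  -0.2716  0.1617] [-0.0002  0.9246  0.3809  0.    ] [-0.6588  0.1697  1.9864  0.0002  0.9858  0.1304] 0.06187328498482411
tool shift [ 0.0008  0.0021 -0.    ]
```

View pics/side3.png

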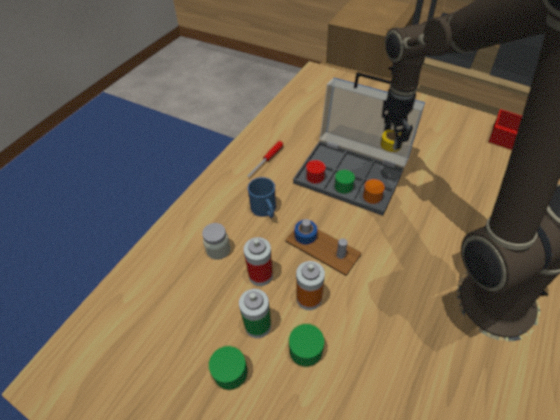

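The side view shows the yellow roll held over the back bay at (390,140), with the caps in and the cans upright. I'll lower it.

>>> servo_tool(moves=[[0.0008,0.002,0.03,0,0,0],[0,0,0.03,0,0,0],[0,0,0.03,0,0,0],[0,0,0.022,0,0,0],[0,0,0.012,0,0,0],[0,0,0.006,0,0,0],[0,0,0.003,0,0,0],[0,0,0.002,0,0,0],[0,0,0,0,0,0],[0,0,0,0,0,0]])

```text
time: 32.35
position: [0.4251, -0.2742, 0.0279]
orientation: [0.001, 0.924, 0.381, 0.001]
ft_force: [0.6, -0.2, -0.6]
opening: 0.0627
grip_force: 66.1
```

>>> servo_tool(moves=[[0,0,0,0,0,0]])

```text
time: 32.43
position: [0.4249, -0.2741, 0.0278]
orientation: [0.001, 0.924, 0.381, 0.001]
ft_force: [0.5, 0.5, -0.9]
opening: 0.063
grip_force: 66.1
```

>>> servo_tool(moves=[[0,0,0.001,0,0,0],[0,0,0,0,0,0]])

```text
time: 32.6
position: [0.4249, -0.2742, 0.0272]
orientation: [0.001, 0.924, 0.381, 0.0]
ft_force: [-0.6, -0.1, 6.2]
opening: 0.0626
grip_force: 66.7
```

>>> servo_tool(moves=[[0,0,0,0,0,0],[0,0,0,0,0,0],[0,0,0,0,0,0],[0,0,-0.01,0,0,0],[0,0,-0.03,0,0,0],[0,0,-0.04,0,0,0],[0,0,-0.04,0,0,0],[0,0,-0.04,0,0,0],[0,0,0,0,0,0.108],[0,0,0,0,0,0.108]], hand=0.074)

```text
time: 33.43
position: [0.4264, -0.2751, 0.1904]
orientation: [0.004, 0.961, 0.277, 0.003]
ft_force: [0.1, 0.3, -0.8]
opening: 0.074
grip_force: 0.0
```

>>> servo_tool(moves=[[0,0,0,0,0,0.108],[0,0,0,0,0,0.108],[0,0,0,0,0,0.108],[0,0,0,0,0,0.108],[0,0,0,0,0,0.108],[0,0,0,0,0,0],[0.0131,-0.0363,0,0,0,0],[0.0131,-0.0363,0,0,0,0],[0.0131,-0.0363,0,0,0,0],[0.0131,-0.0363,0,0,0,0]], hand=0.0854)

```text
time: 34.27
position: [0.4727, -0.1256, 0.1862]
orientation: [0.0, 1.0, 0.014, 0.0]
ft_force: [0.7, 0.5, 0.4]
opening: 0.0852
grip_force: 0.0
```

>>> servo_tool(moves=[[0.0131,-0.0363,0,0,0,0],[0.0131,-0.0363,0,0,0,0],[0,0,0,0,0,0],[0,0,0,0,0,0],[0,0,0,0,0,0]])

```text
time: 34.68
position: [0.4966, -0.0536, 0.1858]
orientation: [0.0, 1.0, 0.015, -0.0]
ft_force: [-0.2, -0.9, 0.3]
opening: 0.0853
grip_force: 0.0
```

Run:
```python
from meas import *
np.set_printoptions(precision=4,suppress=True)
s=get_state();print(s['position'],s['orientation']);
for n in ['wrist','side','top']:
  c=cam(n)
  if n=='wrist': save(c,'w4')
  for b in blobs(c,0.005,0.07):
    if b[0] in('blue','yellow') and b[4][1]<.12: print(n,b[0],b[1],b[2],'z%.3f'%b[3],b[4],'r%.4f'%b[5])
```

```text
[ 0.4966 -0.0536  0.1858] [ 0.0003  0.9999  0.0148 -0.0001]
wrist blue [141.   4.] 260 z0.061 [0.6414 0.053 ] r0.0041
wrist blue [149. 144.] 3032 z0.049 [0.5342 0.0557] r0.0313
wrist yellow [492. 268.] 3144 z0.042 [ 0.4247 -0.2736] r0.0319
side blue [551. 145.] 588 z0.068 [-0.0481 -0.6757] r0.0624
side blue [305. 235.] 209 z0.050 [0.5333 0.0599] r0.0289
side yellow [384. 172.] 285 z0.044 [ 0.4254 -0.2728] r0.0311
top blue [283. 227.] 242 z0.051 [0.5334 0.0549] r0.0301
top yellow [417. 264.] 131 z0.044 [ 0.4252 -0.2755] r0.0293
```

>>> servo_tool(moves=[[0.0136,-0.0363,0,0,0,0],[0.0136,-0.0363,0,0,0,0],[0.0136,-0.0363,0,0,0,0],[0,0,0.03,0,0,0],[0,0,0,0,0,0],[0,0,0,0,0,0],[0,0,0,0,0,0]])

```text
time: 35.42
position: [0.5344, 0.055, 0.1558]
orientation: [0.0, 1.0, 0.013, -0.0]
ft_force: [-1.0, -0.4, 1.1]
opening: 0.0854
grip_force: 0.0
```

Run:
```python
from meas import *
np.set_printoptions(precision=4,suppress=True)
s=get_state();print(s['position'],s['orientation']);
for n in ['wrist','side','top']:
  c=cam(n)
  for b in blobs(c,0.005,0.07):
    if b[0] in('blue','yellow') and abs(b[4][1])<.12: print(n,b[0],b[1],b[2],'z%.3f'%b[3],b[4],'r%.4f'%b[5])
```

```text
[0.5344 0.055  0.1558] [ 0.0002  0.9999  0.0125 -0.0004]
wrist blue [294.   4.] 93 z0.048 [0.673  0.0444] r0.0020
wrist blue [326.  28.] 1545 z0.068 [0.6411 0.0195] r0.0347
wrist blue [273. 201.] 3338 z0.049 [0.5348 0.0565] r0.0313
side blue [305. 235.] 201 z0.050 [0.5333 0.0608] r0.0287
top blue [282. 233.] 131 z0.051 [0.5325 0.0554] r0.0289
```

Blue is where expected. I'll descend, grip and lift, then move to (0.618,-0.2665).

>>> servo_tool(moves=[[0,-0.0015,0.03,0,0,0],[0,0,0.03,0,0,0],[0,0,0.03,0,0,0],[0,0,0.02,0,0,0],[0,0,0.012,0,0,0],[0,0,0,0,0,0],[0,0,0,0,0,0]])

```text
time: 36.15
position: [0.535, 0.0575, 0.0341]
orientation: [-0.0, 1.0, 0.013, 0.0]
ft_force: [0.4, -0.6, 0.1]
opening: 0.0855
grip_force: 0.0
```

>>> servo_tool(moves=[[0,0,0,0,0,0],[0,0,0,0,0,0],[0,0,0,0,0,0],[0,0,0,0,0,0],[0,0,0,0,0,0]], hand=0.055)

```text
time: 36.57
position: [0.5368, 0.0577, 0.0365]
orientation: [0.0, 1.0, 0.014, 0.002]
ft_force: [-1.9, -1.5, 6.3]
opening: 0.0621
grip_force: 64.3
```

>>> servo_tool(moves=[[0,0,-0.01,0,0,0],[0,0,-0.02,0,0,0],[0,0,-0.03,0,0,0],[0,0,-0.03,0,0,0],[0,0,-0.04,0,0,0],[0,0,0,0,0,0],[0,0,0,0,0,0]])

```text
time: 37.15
position: [0.5376, 0.0581, 0.1683]
orientation: [-0.0, 1.0, 0.013, 0.005]
ft_force: [-0.6, -0.4, -1.9]
opening: 0.0626
grip_force: 65.8
```

>>> servo_tool(moves=[[0.0081,0.0363,0,0,0,0],[0.0081,0.0363,0,0,0,0],[0.0081,0.0363,0,0,0,0],[0.0081,0.0363,0,0,0,0],[0.0081,0.0363,0,0,0,0],[0.0081,0.0363,0,0,0,0],[0.0081,0.0363,0,0,0,0],[0.0081,0.0363,0,0,0,0],[0.0081,0.0363,0,0,0,0],[0,0,0,0,0,0]])

```text
time: 37.98
position: [0.6165, -0.2737, 0.1624]
orientation: [0.002, 1.0, 0.011, 0.0]
ft_force: [-0.3, -0.1, -1.4]
opening: 0.0621
grip_force: 66.0
```

>>> servo_tool(moves=[[0,0,0,0,0,-0.108],[0,0,0,0,0,-0.108],[0,0,0,0,0,-0.108],[0,0,0,0,0,-0.108],[0,0,0,0,0,-0.108],[0,0,0,0,0,-0.108],[0,0,0,0,0,-0.108],[0,0,0,0,0,0],[0,0,0,0,0,0],[0,0,0,0,0,0]])

```text
time: 38.82
position: [0.6156, -0.2662, 0.1627]
orientation: [-0.001, 0.925, 0.38, -0.001]
ft_force: [-0.2, 0.0, -1.1]
opening: 0.0619
grip_force: 66.0
```

Run:
```python
from meas import *
np.set_printoptions(precision=4,suppress=True)
s=get_state();print(s['position'],s['orientation'],s['joints'],s['opening']); R_=Rq(s['orientation']);t=np.array([.618,-.2675,.0365-.007])
print('tool shift',R_.T@(t-s['position']))
```

```text
[ 0.6156 -0.2662  0.1627] [-0.0007  0.9248  0.3805 -0.0006] [-0.4732  0.4721  1.5765  0.0001  1.0949  0.317 ] 0.06185621171199092
tool shift [0.0009 0.0028 0.1332]
```

>>> servo_tool(moves=[[0.001,0.0026,0.03,0,0,0],[0,0,0.03,0,0,0],[0,0,0.03,0,0,0],[0,0,0.02,0,0,0],[0,0,0.012,0,0,0],[0,0,0.006,0,0,0],[0,0,0.003,0,0,0],[0,0,0.002,0,0,0],[0,0,0,0,0,0],[0,0,0,0,0,0]])

```text
time: 39.65
position: [0.62, -0.2685, 0.0324]
orientation: [0.001, 0.924, 0.381, 0.001]
ft_force: [-0.1, 0.7, -1.1]
opening: 0.0623
grip_force: 66.0
```

>>> servo_tool(moves=[[0,0,0.001,0,0,0],[0,0,0,0,0,0]])

```text
time: 39.82
position: [0.6194, -0.2682, 0.0307]
orientation: [0.001, 0.924, 0.381, 0.001]
ft_force: [-0.3, -0.5, -0.1]
opening: 0.0624
grip_force: 66.0
```

>>> servo_tool(moves=[[0,0,0.0015,0,0,0],[0,0,0,0,0,0]])

```text
time: 39.98
position: [0.6194, -0.2684, 0.0296]
orientation: [0.001, 0.924, 0.381, 0.0]
ft_force: [-1.1, -0.3, 4.4]
opening: 0.0623
grip_force: 66.4
```

>>> servo_tool(moves=[[0,0,0,0,0,0],[0,0,0,0,0,0],[0,0,0,0,0,0],[0,0,-0.01,0,0,0],[0,0,-0.03,0,0,0],[0,0,-0.04,0,0,0],[0,0,-0.04,0,0,0],[0,0,-0.04,0,0,0],[0,0,0,0,0,0.108],[0,0,0,0,0,0.108]], hand=0.074)

```text
time: 40.82
position: [0.6217, -0.2693, 0.1944]
orientation: [0.003, 0.961, 0.277, 0.004]
ft_force: [0.0, 1.0, -0.3]
opening: 0.0738
grip_force: 0.0
```

>>> servo_tool(moves=[[0,0,0,0,0,0.108],[0,0,0,0,0,0.108],[0,0,0,0,0,0.108],[0,0,0,0,0,0.108],[0,0,0,0,0,0.108],[0,-0.03,-0.03,0,0,0],[0,-0.02,-0.035,0,0,0],[-0.02,-0.02,-0.03,0,0,0],[-0.03,0,-0.03,0,0,0],[-0.03,0,-0.04,0,0,0]], hand=0.034)

```text
time: 41.65
position: [0.5408, -0.1987, 0.3463]
orientation: [-0.0, 1.0, 0.015, -0.001]
ft_force: [0.5, -0.3, -0.0]
opening: 0.0341
grip_force: 0.0
```

>>> servo_tool(moves=[[-0.02,0,-0.02,0,0,0],[0,0,0,0,0,0],[0,0,0,0,0,0]])

```text
time: 41.9
position: [0.5227, -0.2013, 0.3682]
orientation: [0.001, 1.0, 0.013, 0.003]
ft_force: [-0.6, 1.6, -0.2]
opening: 0.0341
grip_force: 0.0
```

Run:
```python
from meas import *
np.set_printoptions(precision=4,suppress=True)
s=get_state();print(s['position'],s['orientation'])
for n in ['wrist','side']:
  c=cam(n); np.savez(n+'5.npz',**c); save(c,n+'5')
  for b in blobs(c,0.005,0.3):
    if b[4][1]<.4 and b[4][0]>.3: print(n,b[0],b[1],b[2],'z%.3f'%b[3],b[4],'r%.4f'%b[5])
```

```text
[ 0.5227 -0.2013  0.3682] [0.0011 0.9999 0.0131 0.0025]
wrist red [250.  93.] 1770 z0.054 [ 0.6141 -0.1684] r0.0291
wrist red [  2. 119.] 164 z0.033 [0.5812 0.2148] r0.0281
wrist orange [  8. 213.] 649 z0.062 [0.4376 0.2125] r0.0262
wrist orange [254. 232.] 1562 z0.054 [ 0.4233 -0.176 ] r0.0293
wrist green [252. 168.] 1631 z0.054 [ 0.5172 -0.1719] r0.0293
wrist blue [102.  29.] 3975 z0.090 [0.6992 0.0121] r0.0390
wrist blue [530.  67.] 322 z0.215 [ 0.6363 -0.3914] r0.0426
wrist blue [327.  93.] 1123 z0.042 [ 0.6175 -0.2691] r0.0312
wrist blue [510. 201.] 463 z0.216 [ 0.5173 -0.3857] r0.0652
wrist blue [489. 311.] 120 z0.215 [ 0.4051 -0.3733] r0.0539
wrist yellow [321. 227.] 1040 z0.042 [ 0.4246 -0.2742] r0.0316
side red [273. 150.] 122 z0.028 [ 0.7781 -0.199 ] r0.0349
side red [315. 171.] 336 z0.056 [ 0.6146 -0.1656] r0.0287
side red [260. 272.] 329 z0.095 [0.5816 0.2239] r0.0313
side orange [373. 192.] 185 z0.056 [ 0.4232 -0.1684] r0.0259
side orange [308. 297.] 203 z0.092 [0.4376 0.2232] r0.0317
side green [344. 181.] 356 z0.055 [ 0.5174 -0.1702] r0.0290
side green [258. 325.] 313 z0.096 [0.5151 0.3485] r0.0314
side green [306. 344.] 1144 z0.067 [0.3846 0.347 ] r0.0388
side blue [328. 155.] 171 z0.044 [ 0.6185 -0.2673] r0.0307
side yellow [384. 172.] 281 z0.043 [ 0.4255 -0.2734] r0.0316
```

View pics/wrist5.png

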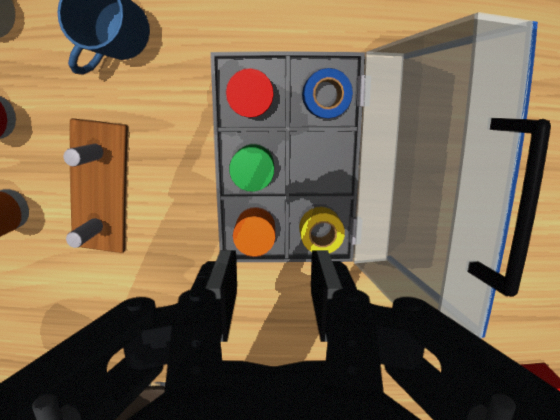

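The wrist view shows all five pieces in place: red (250,93), green (252,168), orange (254,232), blue roll (327,93) and yellow roll (322,230). The bar is at (530,205). I'll grasp the bar again.

>>> servo_tool(moves=[[-0.0013,0.0388,0,0,0,0],[-0.0013,0.0388,0,0,0,0],[-0.0013,0.0388,0,0,0,0],[-0.0013,0.0388,0,0,0,0],[-0.0013,0.0385,0,0,0,0],[0,0,0,0,0,0],[0,0,0,0,0,0],[0,0,0,0,0,0]])

```text
time: 42.67
position: [0.5211, -0.3941, 0.3625]
orientation: [-0.002, 1.0, 0.013, -0.002]
ft_force: [1.0, -0.4, 0.7]
opening: 0.034
grip_force: 0.0
```

Run:
```python
from h import *
np.set_printoptions(precision=4,suppress=True)
s=get_state();print(s['position'],s['orientation'])
c=cam('wrist');P=cloud(c);V=c['frame'].max(2)
m=(V<60)&(P[:,:,2]>.22)&(P[:,:,2]<.30)&(P[:,:,1]<-.36)
n,l,st,ce=cv2.connectedComponentsWithStats(m.astype(np.uint8));i=1+st[1:,4].argmax();Q=P[l==i]
print(st[i],np.median(Q,0),np.percentile(Q[:,2],95)); k=Q[:,2]>np.percentile(Q[:,2],60); print(np.polyfit(Q[k,0],Q[k,1],1),Q[k].mean(0))
f=[1.823]
while f[-1]>.36: f.append(f[-1]-.042)
while f[-1]>.0745: f.append(f[-1]-.018)
f=np.array(f);y=.258*np.cos(f);z=.258*np.sin(f)
for i in range(len(f)-1): print(i,[float(round(v,4)) for v in (y[i]-y[i+1],z[i]-z[i+1])],end=';')
```

```text
[ 0.5211 -0.3941  0.3625] [-0.002   0.9999  0.0133 -0.0016]
[ 259  102   26  194 3422] [ 0.5349 -0.3936  0.269 ] 0.27063570264938397
[ 0.0315 -0.4107] [ 0.5322 -0.3939  0.27  ]
0 [-0.0105, -0.0025];1 [-0.0106, -0.002];2 [-0.0107, -0.0016];3 [-0.0108, -0.0011];4 [-0.0108, -0.0007];5 [-0.0108, -0.0002];6 [-0.0108, 0.0002];7 [-0.0108, 0.0007];8 [-0.0108, 0.0011];9 [-0.0107, 0.0016];10 [-0.0106, 0.002];11 [-0.0105, 0.0025];12 [-0.0104, 0.0029];13 [-0.0103, 0.0034];14 [-0.0102, 0.0038];15 [-0.01, 0.0042];16 [-0.0098, 0.0046];17 [-0.0096, 0.005];18 [-0.0094, 0.0054];19 [-0.0091, 0.0058];20 [-0.0089, 0.0062];21 [-0.0086, 0.0066];22 [-0.0083, 0.0069];23 [-0.008, 0.0073];24 [-0.0077, 0.0076];25 [-0.0074, 0.0079];26 [-0.0071, 0.0082];27 [-0.0067, 0.0085];28 [-0.0063, 0.0088];29 [-0.006, 0.009];30 [-0.0056, 0.0093];31 [-0.0052, 0.0095];32 [-0.0048, 0.0097];33 [-0.0044, 0.0099];34 [-0.004, 0.0101];35 [-0.0016, 0.0044];36 [-0.0015, 0.0044];37 [-0.0014, 0.0044];38 [-0.0013, 0.0045];39 [-0.0012, 0.0045];40 [-0.0012, 0.0045];41 [-0.0011, 0.0045];42 [-0.001, 0.0045];43 [-0.0009, 0.0046];44 [-0.0008, 0.0046];45 [-0.0008, 0.0046];46 [-0.0007, 0.0046];47 [-0.0006, 0.0046];48 [-0.0005, 0.0046];49 [-0.0004, 0.0046];50 [-0.0003, 0.0046];
```

>>> servo_tool(moves=[[0,0,0.03,0,0,0],[0,0,0.03,0,0,0],[0,0,0.03,0,0,0],[0,0,0.016,0,0,0],[0,0,0,0,0,0],[0,0,0,0,0,0],[0,0,0,0,0,0]])

```text
time: 43.3
position: [0.5224, -0.3944, 0.2613]
orientation: [0.001, 1.0, 0.014, 0.001]
ft_force: [0.6, 0.1, 0.3]
opening: 0.0337
grip_force: 0.0
```

>>> servo_tool(moves=[[0,0,0,0,0,0],[0,0,0,0,0,0],[0,0,0,0,0,0],[0,0,0,0,0,0],[0,0,0,0,0,0],[0,0,0,0,0,0]], hand=0)

```text
time: 43.8
position: [0.5223, -0.3951, 0.2621]
orientation: [0.001, 1.0, 0.013, 0.002]
ft_force: [0.7, 2.1, 5.9]
opening: 0.0099
grip_force: 58.7
```

Run:
```python
from h import *
s=get_state();print(s['position'],s['orientation'],s['ft_force'])
f=[1.862]
while f[-1]>.36: f.append(f[-1]-.042)
while f[-1]>.112: f.append(f[-1]-.018)
f=np.array(f);y=.2506*np.cos(f);z=.2506*np.sin(f)
for i in range(len(f)-1): print(i,[float(round(v,4)) for v in (y[i]-y[i+1],z[i]-z[i+1],-.3223+y[i+1],.016+z[i+1])],end=';')
```

```text
[ 0.52233042 -0.39510269  0.26214965] [8.49742269e-04 9.99908000e-01 1.34227368e-02 1.76033920e-03] [0.66711867 2.06900771 5.94192932]
0 [-0.0101, -0.0028, -0.3841, 0.2589];1 [-0.0103, -0.0024, -0.3739, 0.2612];2 [-0.0103, -0.0019, -0.3635, 0.2632];3 [-0.0104, -0.0015, -0.3531, 0.2647];4 [-0.0105, -0.0011, -0.3426, 0.2658];5 [-0.0105, -0.0006, -0.3321, 0.2664];6 [-0.0105, -0.0002, -0.3216, 0.2666];7 [-0.0105, 0.0003, -0.3111, 0.2663];8 [-0.0105, 0.0007, -0.3006, 0.2657];9 [-0.0105, 0.0011, -0.2901, 0.2645];10 [-0.0104, 0.0016, -0.2797, 0.263];11 [-0.0103, 0.002, -0.2694, 0.2609];12 [-0.0102, 0.0024, -0.2591, 0.2585];13 [-0.0101, 0.0029, -0.249, 0.2556];14 [-0.01, 0.0033, -0.239, 0.2524];15 [-0.0099, 0.0037, -0.2292, 0.2486];16 [-0.0097, 0.0041, -0.2195, 0.2445];17 [-0.0095, 0.0045, -0.21, 0.24];18 [-0.0093, 0.0049, -0.2007, 0.2351];19 [-0.0091, 0.0053, -0.1916, 0.2298];20 [-0.0089, 0.0057, -0.1827, 0.2241];21 [-0.0086, 0.006, -0.1741, 0.2181];22 [-0.0084, 0.0064, -0.1657, 0.2117];23 [-0.0081, 0.0067, -0.1577, 0.2049];24 [-0.0078, 0.0071, -0.1499, 0.1979];25 [-0.0075, 0.0074, -0.1424,
[... 209 characters left out ...]
0.009, -0.1046, 0.1401];32 [-0.005, 0.0093, -0.0996, 0.1308];33 [-0.0046, 0.0095, -0.0949, 0.1214];34 [-0.0042, 0.0096, -0.0907, 0.1117];35 [-0.0038, 0.0098, -0.0869, 0.1019];36 [-0.0015, 0.0043, -0.0854, 0.0977];37 [-0.0014, 0.0043, -0.084, 0.0934];38 [-0.0014, 0.0043, -0.0826, 0.0891];39 [-0.0013, 0.0043, -0.0813, 0.0848];40 [-0.0012, 0.0043, -0.0801, 0.0804];41 [-0.0011, 0.0044, -0.079, 0.0761];42 [-0.001, 0.0044, -0.078, 0.0717];43 [-0.001, 0.0044, -0.077, 0.0673];44 [-0.0009, 0.0044, -0.0761, 0.0628];45 [-0.0008, 0.0044, -0.0753, 0.0584];46 [-0.0007, 0.0045, -0.0746, 0.0539];47 [-0.0006, 0.0045, -0.0739, 0.0495];48 [-0.0006, 0.0045, -0.0734, 0.045];49 [-0.0005, 0.0045, -0.0729, 0.0405];
```

>>> servo_tool(moves=[[0,-0.0101,-0.0028,0,0,0],[0,-0.0103,-0.0024,0,0,0],[0,-0.0103,-0.0019,0,0,0],[0,-0.0104,-0.0015,0,0,0],[0,-0.0105,-0.0011,0,0,0],[0,-0.0105,-0.0006,0,0,0],[0,-0.0105,-0.0002,0,0,0],[0,-0.0105,0.0003,0,0,0],[0,-0.0105,0.0007,0,0,0],[0,0,0,0,0,0]])

```text
time: 44.63
position: [0.5195, -0.3004, 0.2724]
orientation: [0.001, 1.0, 0.014, 0.002]
ft_force: [-1.0, 1.2, 10.0]
opening: 0.0098
grip_force: 62.0
```

>>> servo_tool(moves=[[0,-0.0105,0.0011,0,0,0],[0,-0.0104,0.0016,0,0,0],[0,-0.0103,0.002,0,0,0],[0,-0.0102,0.0024,0,0,0],[0,-0.0101,0.0029,0,0,0],[0,-0.01,0.0033,0,0,0],[0,0,0,0,0,0]])

```text
time: 45.22
position: [0.5176, -0.238, 0.2574]
orientation: [0.0, 1.0, 0.014, 0.001]
ft_force: [-0.3, 3.3, 5.8]
opening: 0.0096
grip_force: 63.5
```

>>> servo_tool(moves=[[0,-0.0099,0.0037,0,0,0],[0,-0.0097,0.0041,0,0,0],[0,-0.0095,0.0045,0,0,0],[0,-0.0093,0.0049,0,0,0],[0,-0.0091,0.0053,0,0,0],[0,-0.0089,0.0057,0,0,0],[0,-0.0086,0.006,0,0,0],[0,-0.0084,0.0064,0,0,0],[0,-0.0081,0.0067,0,0,0],[0,0,0,0,0,0]])

```text
time: 46.05
position: [0.515, -0.1555, 0.2066]
orientation: [-0.002, 1.0, 0.014, 0.0]
ft_force: [5.2, 1.2, -1.1]
opening: 0.0094
grip_force: 64.7
```

>>> servo_tool(moves=[[0,-0.0078,0.0071,0,0,0],[0,-0.0075,0.0074,0,0,0],[0,-0.0072,0.0077,0,0,0],[0,-0.0068,0.008,0,0,0],[0,-0.0065,0.0083,0,0,0],[0,-0.0061,0.0085,0,0,0],[0,0,0,0,0,0]])

```text
time: 46.63
position: [0.5136, -0.1145, 0.159]
orientation: [-0.001, 1.0, 0.014, 0.0]
ft_force: [4.9, -0.2, -2.0]
opening: 0.0094
grip_force: 64.6
```

>>> servo_tool(moves=[[0,-0.0058,0.0088,0,0,0],[0,-0.0054,0.009,0,0,0],[0,-0.005,0.0093,0,0,0],[0,-0.0046,0.0095,0,0,0],[0,-0.0042,0.0096,0,0,0],[0,-0.0019,0.0049,0,0,0],[0,-0.0019,0.0049,0,0,0],[0,-0.0015,0.0043,0,0,0],[0,-0.0014,0.0043,0,0,0],[0,-0.0014,0.0043,0,0,0]])

```text
time: 47.47
position: [0.5125, -0.0831, 0.0921]
orientation: [-0.0, 1.0, 0.013, -0.0]
ft_force: [2.8, -0.7, 1.6]
opening: 0.0096
grip_force: 64.0
```

>>> servo_tool(moves=[[0,-0.0013,0.0043,0,0,0],[0,-0.0012,0.0043,0,0,0],[0,-0.0011,0.0044,0,0,0],[0,-0.001,0.0044,0,0,0],[0,-0.001,0.0044,0,0,0],[0,-0.0004,0.0022,0,0,0],[0,0,0,0,0,0],[0,0,0,0,0,0]])

```text
time: 48.13
position: [0.5124, -0.0772, 0.0679]
orientation: [-0.0, 1.0, 0.013, -0.0]
ft_force: [1.8, -1.0, -2.1]
opening: 0.0095
grip_force: 63.6
```

Run:
```python
from meas import *
np.set_printoptions(precision=4,suppress=True)
s=get_state();print(s['position'],s['orientation'],s['ft_force'])
for n in ['side','wrist','top']:
    c=cam(n); h=hsv(c);P=cloud(c)
    if n=='wrist': save(c,'w6')
    B=R['blue'](*[h[:,:,k] for k in range(3)])&(P[:,:,1]<-.1)&(P[:,:,0]>.3)&(P[:,:,0]<.72)&(P[:,:,2]>.05)&(P[:,:,2]<.2)
    Q=P[B]
    for y0 in (-.34,-.28,-.22,-.16,-.13):
        q=Q[(Q[:,1]>=y0)&(Q[:,1]<y0+.03)]
        if len(q)>3: print(n,'y%.3f'%q[:,1].mean(),len(q),np.percentile(q[:,2],[10,50,90]))
```

```text
[ 0.5124 -0.0772  0.0679] [-0.      0.9999  0.0135 -0.0003] [ 1.7893 -1.0424 -2.0701]
side y-0.205 4 [0.0943 0.0952 0.0961]
wrist y-0.133 9 [0.1306 0.1469 0.1505]
wrist y-0.124 7871 [0.099  0.1009 0.1018]
top y-0.317 16 [0.0843 0.0877 0.0896]
top y-0.266 27 [0.0884 0.0904 0.0928]
top y-0.205 20 [0.0924 0.0949 0.0979]
top y-0.144 17 [0.0971 0.0998 0.1021]
top y-0.125 62 [0.0973 0.1007 0.103 ]
```

>>> servo_tool(moves=[[0,-0.0004,0.0025,0,0,0],[0,-0.0004,0.0025,0,0,0],[0,-0.0004,0.0025,0,0,0],[0,-0.0003,0.0025,0,0,0],[0,-0.0003,0.002,0,0,0],[0,-0.0002,0.002,0,0,0],[0,0,0,0,0,0],[0,0,0,0,0,0]])

```text
time: 48.95
position: [0.5123, -0.0749, 0.0538]
orientation: [-0.0, 1.0, 0.013, -0.0]
ft_force: [1.5, 1.2, -2.2]
opening: 0.0096
grip_force: 62.7
```

>>> servo_tool(moves=[[0,-0.0001,0.001,0,0,0],[0,0,0.001,0,0,0],[0,0,0,0,0,0]])

```text
time: 49.2
position: [0.5123, -0.0747, 0.0523]
orientation: [-0.0, 1.0, 0.013, -0.0]
ft_force: [-0.3, 3.4, 0.8]
opening: 0.0093
grip_force: 63.0
```

>>> servo_tool(moves=[[0,0,0.001,0,0,0],[0,0,0.001,0,0,0],[0,0,0,0,0,0]])

```text
time: 49.45
position: [0.5123, -0.0745, 0.0503]
orientation: [-0.001, 1.0, 0.013, -0.0]
ft_force: [-0.7, 4.9, 0.9]
opening: 0.0096
grip_force: 63.1
```

>>> servo_tool(moves=[[0,-0.0003,0.001,0,0,0],[0,0,0.001,0,0,0],[0,0,0,0,0,0]])

```text
time: 49.7
position: [0.5123, -0.0745, 0.0497]
orientation: [-0.0, 1.0, 0.013, -0.001]
ft_force: [-4.8, 5.3, 11.5]
opening: 0.0096
grip_force: 64.4
```

>>> servo_tool(moves=[[0,-0.0003,0.001,0,0,0],[0,0,0.001,0,0,0],[0,0,0,0,0,0]])

```text
time: 49.95
position: [0.5124, -0.0745, 0.0495]
orientation: [-0.0, 1.0, 0.014, -0.001]
ft_force: [-10.1, 4.0, 24.6]
opening: 0.0099
grip_force: 65.8
```

```bash
cat > cov.py <<'E'
from meas import *
np.set_printoptions(precision=4,suppress=True)
s=get_state();print(s['position'],s['orientation'],s['ft_force'])
for n in ['wrist','top']:
    c=cam(n); h=hsv(c);P=cloud(c)
    B=R['blue'](*[h[:,:,k] for k in range(3)])&(P[:,:,1]<-.1)&(P[:,:,0]>.3)&(P[:,:,0]<.72)&(P[:,:,2]>.05)&(P[:,:,2]<.2)
    Q=P[B]
    for y0 in (-.34,-.28,-.22,-.16,-.13):
        q=Q[(Q[:,1]>=y0)&(Q[:,1]<y0+.03)]
        if len(q)>3: print(n,'y%.3f'%q[:,1].mean(),len(q),np.percentile(q[:,2],[10,50,90]))
E
python3 cov.py
```

```text
[ 0.5124 -0.0745  0.0495] [-0.0003  0.9999  0.0135 -0.0012] [-10.0996   4.029   24.6262]
wrist y-0.132 4 [0.122  0.1223 0.1274]
wrist y-0.119 8727 [0.0827 0.0857 0.0867]
top y-0.315 12 [0.0851 0.0864 0.0875]
top y-0.265 32 [0.0843 0.0862 0.0884]
top y-0.204 18 [0.0833 0.0855 0.0876]
top y-0.148 17 [0.0837 0.0864 0.0883]
top y-0.120 55 [0.0822 0.0857 0.0892]
```

The cover is level front to back and the force has risen, so it is closed. I'll release and back away.

>>> servo_tool(moves=[[0,0,-0.002,0,0,0],[0,0,0,0,0,0]])

```text
time: 50.22
position: [0.5123, -0.0745, 0.0497]
orientation: [-0.0, 1.0, 0.013, -0.0]
ft_force: [-4.6, 5.1, 12.1]
opening: 0.0095
grip_force: 64.1
```

>>> servo_tool(moves=[[0,0,0,0,0,0],[0,0,0,0,0,0],[0,0,0,0,0,0],[0,0,-0.005,0,0,0],[0,0,-0.02,0,0,0],[0,0,-0.04,0,0,0],[0,0,-0.04,0,0,0],[0,0,-0.04,0,0,0],[0,0,-0.04,0,0,0],[0,0,-0.04,0,0,0]], hand=0.034)

```text
time: 51.05
position: [0.5122, -0.0748, 0.2754]
orientation: [0.0, 1.0, 0.013, 0.0]
ft_force: [1.1, -0.2, -0.4]
opening: 0.034
grip_force: 0.0
```

>>> servo_tool(moves=[[-0.03,0,-0.02,0,0,0],[-0.03,0,-0.02,0,0,0],[-0.03,0,0,0,0,0],[-0.03,0,0,0,0,0],[0,0,0,0,0,0],[0,0,0,0,0,0],[0,0,0,0,0,0]])

```text
time: 51.63
position: [0.3932, -0.0781, 0.3138]
orientation: [0.0, 1.0, 0.013, 0.001]
ft_force: [0.1, -0.4, 0.8]
opening: 0.0344
grip_force: 0.0
```

```bash
python3 cov.py
python3 - <<'E'
from h import *
save(cam('side'),'side7')
E
```

```text
[ 0.3932 -0.0781  0.3138] [0.0003 0.9999 0.0132 0.0009] [ 0.1431 -0.4222  0.7637]
wrist y-0.318 63 [0.084  0.0859 0.0868]
wrist y-0.265 127 [0.0839 0.0859 0.0871]
wrist y-0.205 128 [0.0849 0.0858 0.0868]
wrist y-0.145 108 [0.0851 0.0862 0.0871]
wrist y-0.122 1227 [0.0847 0.086  0.087 ]
top y-0.265 16 [0.0833 0.0853 0.088 ]
top y-0.204 17 [0.0841 0.0861 0.0873]
top y-0.147 18 [0.0843 0.0855 0.0882]
top y-0.121 184 [0.0812 0.0858 0.0881]
```

View pics/side7.png

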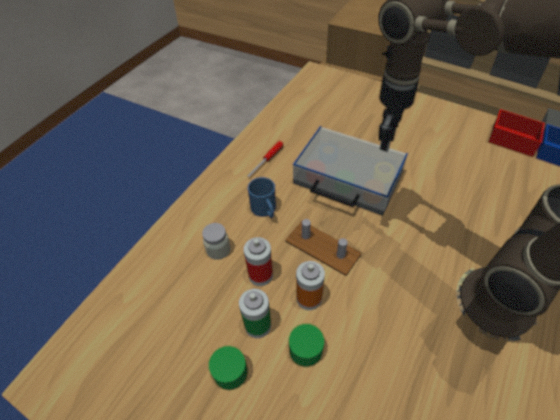

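The side view shows the cover shut at (350,165) with all pieces inside. The cans stand upright, and the mug, jar and screwdriver haven't been moved.

```bash
python3 -c "
from bench import close_job
print(close_job())"
```

```text
the job is handed in; nothing more can be done
None
```

The job is done and handed in: the three caps stand in the front row, both tape rolls lie flat in the back row, the cover was lowered gently and is fully closed, the cans are still upright, and the mug, jar and screwdriver were not touched.

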